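# Pack hexagonal fuel dummies round the centre block of an inspection tray

### The arm

A 7-joint arm with a two-finger parallel gripper is mounted at the origin on the work surface. World frame = base frame: x ahead of the robot, y to its left, z up, the work surface at z = 0. Lengths are in m, angles in rad, forces in N, time in s.
With the tool pointing down it reaches from about 0.425 to 1.025 m from the base axis. Payload 3.6 kg.
Tool frame: the origin (TCP) lies midway between the tips of the shut fingers; the grasp point (between the pads) lies 19 mm behind it (ctrl.tcp_to_grasp is the distance from the TCP to the grasp point, in m); z points along the fingers, y is the line along which they close (so a half turn about z gives the same grasp; the last joint's range is limited). The gripper opens to 85 mm and grips with 20 to 120 N. Pads are 22 mm wide; open, the fingers measure 114 mm over their backs; the gripper's body (76 mm by 85 mm) begins 54 mm behind the grasp point. The pads swing forward as they close: fully open they stand 13 mm farther back than shut.
Start: joints at [-0.093, 0.591, 0.048, 1.609, -0.033, 0.943, -0.034], TCP at [0.725, 0, 0.231] pointing down, gripper open.
Joint ranges: [-2.69, 2.69], [-0.47, 2.24], [-1.27, 1.36], [0.19, 2.51], [-1.53, 4.68], [0.08, 2.07], [-3.09, 3.09]. Speed limits (rad/s): [2.57, 2.57, 3.14, 3.14, 3.14, 3.14, 3.14].

### API

Orientations are given as a unit quaternion [w, x, y, z].
In Python, from plant import ctrl gives the robot as it stands.
- The arm moves only by the shell command python3 -m jog 'ROWS' [FORCE]. ROWS is JSON, a list of rows, each a list of 3 entries, a list of its own where there are three numbers: the finger opening in mm, from 0 to 85.4, then the shift along the tool's x, y, z in units of 30 mm (1.0 is 30 mm), then the turn about the tool's z in units of 5 degrees (1.0 is 5 degrees). A call has exactly 5 rows; each row is the pose to reach, as a shift and turn from the pose commanded when the call began, along the tool's axes at that moment; what a row does not reach only later rows make up. A row lasts 1/12 s, in which the tool goes at most 41.7 mm and 7.16 degrees, less where a joint would pass 70% of its speed; a pose out of reach is approached as far as the arm can. A call with a gripper value outside its range is refused whole. The fingers move at their own pace and stop on an object; FORCE is the grip in N (left out, the last holds). Time passes only in rows, so rows that repeat a pose let the fingers close, or fill a call up. It gives the time, the measured TCP pose, the force, the opening and the grip force at its end, in the units of the state.
- ctrl.get_obs(): the state, without advancing time (a new reading comes with each control period).
- ctrl.snapshot(name): name is "scene" or "side" or "wrist"; returns a dict with "frame" (384x512x3 uint8, red, green, blue), "depth" (384x512 float32, m along the optical axis (not along the pixel's ray), 0 where there is no reading), "fov_y" (degrees; the focal length in pixels is half the picture's height over the tangent of half this angle, whatever the lens; pixels are square), "cx", "cy" (the principal point, pixels), "xyz" and "orientation" of the camera in the world. Camera axes: x right, y up, looking along -z (the intrinsics and any distortion apply to the point x, -y, -z); pixel columns grow to the right and rows downward; lengths in m; the calibration is good to about 2 mm. A picture is of the moment at which its call begins.
- ctrl.finish_job(): hands the job in; it is judged then, once.
The state is a dict: "time": time; "joint_positions": joint angles; "qvel": joint speeds; "effort": joint torques, N m; "eef_pos": TCP position; "eef_rot": TCP orientation; "contact_force": force on the tool from outside, world axes, zero at the start; "ft_torque": the same for the moment, N m; "width": finger opening in m; "finger_force": force on a finger pad.
Only numpy, scipy, OpenCV 4.12 (cv2) and the standard library are available. Lean on these libraries where they do the work, as an engineer would, in place of code of your own. Each camera call takes 0.05 s, during which the arm holds its last target. There are 200 camera calls.

### The job

First clear the inspection tray: lay the steel bar flat and stand the sample pot upright on the rubber mat, before any hex block goes into the tray, and leave both there. Then stand every hex block there is in the tray, close-packed round its fixed centre block: each one upright on the tray floor with one flat face fully against a flat face of the centre block, and also side by side, flat to flat, with at least one other hex block. Do not knock over the amber bottle.

Things in the scene. Friction and masses are not known exactly. Their poses are not given: they have to be found in the camera images.
- tray: Shallow square aluminium tray fixed to the table, 210 x 210 mm outside; floor 4 mm thick (its surface at z = 0.004), rim walls 5 mm thick reaching 16 mm above the table. Origin: centre of its underside; x and y parallel to its walls, z up.
- hub (a point): Centre of the top face of the plain steel hexagonal block fixed in the middle of the tray: 46 mm across flats, 30 mm high above the tray floor (top at z = 0.034), no stub. Axes as the tray's; its flat faces look to the tray's +x and every 60 degrees on from there.
- nest0 (a point): Place 0 around the tray's centre block: where the mid-point (half-way up) of a hex block is when it stands on the tray floor with one flat face touching the centre block's face at 0 degrees from the tray's x axis; 46 mm from the centre block's axis. Any block may go in any place.
- nest1 (a point): Place 1 around the tray's centre block: where the mid-point (half-way up) of a hex block is when it stands on the tray floor with one flat face touching the centre block's face at 60 degrees from the tray's x axis; 46 mm from the centre block's axis. Any block may go in any place.
- nest2 (a point): Place 2 around the tray's centre block: where the mid-point (half-way up) of a hex block is when it stands on the tray floor with one flat face touching the centre block's face at 120 degrees from the tray's x axis; 46 mm from the centre block's axis. Any block may go in any place.
- nest3 (a point): Place 3 around the tray's centre block: where the mid-point (half-way up) of a hex block is when it stands on the tray floor with one flat face touching the centre block's face at 180 degrees from the tray's x axis; 46 mm from the centre block's axis. Any block may go in any place.
- nest4 (a point): Place 4 around the tray's centre block: where the mid-point (half-way up) of a hex block is when it stands on the tray floor with one flat face touching the centre block's face at 240 degrees from the tray's x axis; 46 mm from the centre block's axis. Any block may go in any place.
- nest5 (a point): Place 5 around the tray's centre block: where the mid-point (half-way up) of a hex block is when it stands on the tray floor with one flat face touching the centre block's face at 300 degrees from the tray's x axis; 46 mm from the centre block's axis. Any block may go in any place.
- mat_top (a point): Centre of the top face of the fixed black rubber mat, 220 mm (its x) by 140 mm (its y), 3 mm thick, lying flat on the table at the robot's right of the tray. Axes: x along its length, z up.
- block0_mid (a point): Hex block (up to six alike, some absent): brass-coloured hexagonal body 46 mm across flats, 30 mm high, lowest 5 mm tapered in 3 mm all round; on top a centred hexagonal aluminium stub, 17 mm across flats, 34 mm tall, flats parallel to the body's, to lift it by. About 0.28 kg. Point: on its axis, 32 mm above its underside. z up along the stub, x normal to a flat face (one every 60 degrees).
- block1_mid (a point): Hex block (up to six alike, some absent): brass-coloured hexagonal body 46 mm across flats, 30 mm high, lowest 5 mm tapered in 3 mm all round; on top a centred hexagonal aluminium stub, 17 mm across flats, 34 mm tall, flats parallel to the body's, to lift it by. About 0.28 kg. Point: on its axis, 32 mm above its underside. z up along the stub, x normal to a flat face (one every 60 degrees).
- block2_mid (a point): Hex block (up to six alike, some absent): brass-coloured hexagonal body 46 mm across flats, 30 mm high, lowest 5 mm tapered in 3 mm all round; on top a centred hexagonal aluminium stub, 17 mm across flats, 34 mm tall, flats parallel to the body's, to lift it by. About 0.28 kg. Point: on its axis, 32 mm above its underside. z up along the stub, x normal to a flat face (one every 60 degrees).
- block3_mid (a point): Hex block (up to six alike, some absent): brass-coloured hexagonal body 46 mm across flats, 30 mm high, lowest 5 mm tapered in 3 mm all round; on top a centred hexagonal aluminium stub, 17 mm across flats, 34 mm tall, flats parallel to the body's, to lift it by. About 0.28 kg. Point: on its axis, 32 mm above its underside. z up along the stub, x normal to a flat face (one every 60 degrees).
- block4_mid (a point): Hex block (up to six alike, some absent): brass-coloured hexagonal body 46 mm across flats, 30 mm high, lowest 5 mm tapered in 3 mm all round; on top a centred hexagonal aluminium stub, 17 mm across flats, 34 mm tall, flats parallel to the body's, to lift it by. About 0.28 kg. Point: on its axis, 32 mm above its underside. z up along the stub, x normal to a flat face (one every 60 degrees).
- block5_mid (a point): Hex block (up to six alike, some absent): brass-coloured hexagonal body 46 mm across flats, 30 mm high, lowest 5 mm tapered in 3 mm all round; on top a centred hexagonal aluminium stub, 17 mm across flats, 34 mm tall, flats parallel to the body's, to lift it by. About 0.28 kg. Point: on its axis, 32 mm above its underside. z up along the stub, x normal to a flat face (one every 60 degrees).
- bar_mid (a point): Centre (half-way up) of a loose steel parallel bar, 140 mm long (its x) by 14 mm wide (its y) by 22 mm high, about 0.3 kg, left lying on the tray floor beside the centre block. The gaps from the bar to the centre block and to the tray wall are about 25 mm.
- bar_end0 (a point): Middle of the bar's end face at its -x end.
- bar_end1 (a point): Middle of the bar's end face at its +x end.
- pot_mid (a point): Centre (half-way up) of a round steel sample pot with a black lid, 40 mm diameter (lid 41 mm) and 44 mm high, about 0.16 kg, left standing on the tray floor on the other side of the centre block from the bar. z is its axis.
- vial_mid (a point): Centre of a loose amber bottle, 34 mm diameter and 75 mm high, standing on the table near the robot, between the robot and the mat. Not to be knocked over.

How it is judged:
On the way:
1. the bar lies flat on the mat and the pot stands upright on it, while all hex blocks are still outside the tray (x of bar_end0 in the frame of mat_top between -0.112 and 0.112 m and y of bar_end0 in the frame of mat_top between -0.07 and 0.07 m and x of bar_end1 in the frame of mat_top between -0.112 and 0.112 m and y of bar_end1 in the frame of mat_top between -0.07 and 0.07 m and z of bar_mid in the frame of mat_top between 0.004 and 0.016 m and x of pot_mid in the frame of mat_top between -0.105 and 0.105 m and y of pot_mid in the frame of mat_top between -0.065 and 0.065 m and z of pot_mid in the frame of mat_top below 0.026 m and angle between pot_mid's own z axis and vertical below 0.1 rad and horizontal distance between each of block0_mid, block1_mid, block2_mid, block3_mid, block4_mid, block5_mid and hub above 0.11 m), for 0.2 s.
At the end, for the whole second after the job is handed in: Each hex block present: upright on the tray floor, gap to the centre block under 3.5 mm, within 6 mm of a place, flats parallel within 0.12 rad, another block's axis within 51 mm. Bar flat with both ends on the mat, pot upright on the mat (horizontal distance between each of block0_mid, block1_mid, block2_mid, block3_mid, block4_mid, block5_mid and hub below 0.0495 m and (horizontal distance between block0_mid and nest0 below 0.006 m or horizontal distance between block0_mid and nest1 below 0.006 m or horizontal distance between block0_mid and nest2 below 0.006 m or horizontal distance between block0_mid and nest3 below 0.006 m or horizontal distance between block0_mid and nest4 below 0.006 m or horizontal distance between block0_mid and nest5 below 0.006 m) and z of each of block0_mid, block1_mid, block2_mid, block3_mid, block4_mid, block5_mid in the frame of hub below 0.004 m and angle between each of block0_mid, block1_mid, block2_mid, block3_mid, block4_mid, block5_mid's own z axis and vertical below 0.06 rad and (angle between the x axis of block0_mid and the x axis of hub, either way round below 0.12 rad or angle between the x axis of block0_mid and the x axis of hub, either way round between 0.9272 and 1.1672 rad) and (horizontal distance between block0_mid and block1_mid below 0.051 m or horizontal distance between block0_mid and block2_mid below 0.051 m or horizontal distance between block0_mid and block3_mid below 0.051 m or horizontal distance between block0_mid and block4_mid below 0.051 m or horizontal distance between block0_mid and block5_mid below 0.051 m) and (horizontal distance between block1_mid and nest0 below 0.006 m or horizontal distance between block1_mid and nest1 below 0.006 m or horizontal distance between block1_mid and nest2 below 0.006 m or horizontal distance between block1_mid and nest3 below 0.006 m or horizontal distance between block1_mid and nest4 below 0.006 m or horizontal distance between block1_mid and nest5 below 0.006 m) and (angle between the x axis of block1_mid and the x axis of hub, either way round below 0.12 rad or angle between the x axis of block1_mid and the x axis of hub, either way round between 0.9272 and 1.1672 rad) and (horizontal distance between block1_mid and block0_mid below 0.051 m or horizontal distance between block1_mid and block2_mid below 0.051 m or horizontal distance between block1_mid and block3_mid below 0.051 m or horizontal distance between block1_mid and block4_mid below 0.051 m or horizontal distance between block1_mid and block5_mid below 0.051 m) and (horizontal distance between block2_mid and nest0 below 0.006 m or horizontal distance between block2_mid and nest1 below 0.006 m or horizontal distance between block2_mid and nest2 below 0.006 m or horizontal distance between block2_mid and nest3 below 0.006 m or horizontal distance between block2_mid and nest4 below 0.006 m or horizontal distance between block2_mid and nest5 below 0.006 m) and (angle between the x axis of block2_mid and the x axis of hub, either way round below 0.12 rad or angle between the x axis of block2_mid and the x axis of hub, either way round between 0.9272 and 1.1672 rad) and (horizontal distance between block2_mid and block0_mid below 0.051 m or horizontal distance between block2_mid and block1_mid below 0.051 m or horizontal distance between block2_mid and block3_mid below 0.051 m or horizontal distance between block2_mid and block4_mid below 0.051 m or horizontal distance between block2_mid and block5_mid below 0.051 m) and (horizontal distance between block3_mid and nest0 below 0.006 m or horizontal distance between block3_mid and nest1 below 0.006 m or horizontal distance between block3_mid and nest2 below 0.006 m or horizontal distance between block3_mid and nest3 below 0.006 m or horizontal distance between block3_mid and nest4 below 0.006 m or horizontal distance between block3_mid and nest5 below 0.006 m) and (angle between the x axis of block3_mid and the x axis of hub, either way round below 0.12 rad or angle between the x axis of block3_mid and the x axis of hub, either way round between 0.9272 and 1.1672 rad) and (horizontal distance between block3_mid and block0_mid below 0.051 m or horizontal distance between block3_mid and block1_mid below 0.051 m or horizontal distance between block3_mid and block2_mid below 0.051 m or horizontal distance between block3_mid and block4_mid below 0.051 m or horizontal distance between block3_mid and block5_mid below 0.051 m) and (horizontal distance between block4_mid and nest0 below 0.006 m or horizontal distance between block4_mid and nest1 below 0.006 m or horizontal distance between block4_mid and nest2 below 0.006 m or horizontal distance between block4_mid and nest3 below 0.006 m or horizontal distance between block4_mid and nest4 below 0.006 m or horizontal distance between block4_mid and nest5 below 0.006 m) and (angle between the x axis of block4_mid and the x axis of hub, either way round below 0.12 rad or angle between the x axis of block4_mid and the x axis of hub, either way round between 0.9272 and 1.1672 rad) and (horizontal distance between block4_mid and block0_mid below 0.051 m or horizontal distance between block4_mid and block1_mid below 0.051 m or horizontal distance between block4_mid and block2_mid below 0.051 m or horizontal distance between block4_mid and block3_mid below 0.051 m or horizontal distance between block4_mid and block5_mid below 0.051 m) and (horizontal distance between block5_mid and nest0 below 0.006 m or horizontal distance between block5_mid and nest1 below 0.006 m or horizontal distance between block5_mid and nest2 below 0.006 m or horizontal distance between block5_mid and nest3 below 0.006 m or horizontal distance between block5_mid and nest4 below 0.006 m or horizontal distance between block5_mid and nest5 below 0.006 m) and (angle between the x axis of block5_mid and the x axis of hub, either way round below 0.12 rad or angle between the x axis of block5_mid and the x axis of hub, either way round between 0.9272 and 1.1672 rad) and (horizontal distance between block5_mid and block0_mid below 0.051 m or horizontal distance between block5_mid and block1_mid below 0.051 m or horizontal distance between block5_mid and block2_mid below 0.051 m or horizontal distance between block5_mid and block3_mid below 0.051 m or horizontal distance between block5_mid and block4_mid below 0.051 m) and x of bar_end0 in the frame of mat_top between -0.112 and 0.112 m and y of bar_end0 in the frame of mat_top between -0.07 and 0.07 m and x of bar_end1 in the frame of mat_top between -0.112 and 0.112 m and y of bar_end1 in the frame of mat_top between -0.07 and 0.07 m and z of bar_mid in the frame of mat_top between 0.004 and 0.016 m and x of pot_mid in the frame of mat_top between -0.105 and 0.105 m and y of pot_mid in the frame of mat_top between -0.065 and 0.065 m and z of pot_mid in the frame of mat_top below 0.026 m and angle between pot_mid's own z axis and vertical below 0.1 rad); the robot touches nothing.
It fails at once if the amber bottle is knocked over (angle between vial_mid's own z axis and vertical above 0.5 rad).
Of block0, block1, block2, block3, block4, block5 only 4 to 6 are there at a start; the rules pass over those that are not, and their reading is None.
At some moment in a run one of block0, block1, block2, block3, block4, block5 may be knocked a few centimetres aside while the robot is not near it.
It also fails if it takes over 210 s, if anything falls off the work surface, if the arm or the gripper's body presses on something with over 40 N, if the wrist force passes 120 N, or if a joint passes its speed limit or range.

## Working session

There is one attempt and no reset: what is moved stays moved. The work goes in short steps, Python scripts to look and compute and a shell command to move; the robot and the scene stay as the last step left them, time stands still between calls to the robot, and variables do not carry over. Pictures are saved under pics/ and viewed, at most 14 in all, crops included, and the job is handed in when it is done.

```bash
ls; mkdir -p pics
cat > h.py <<'E'
import numpy as np,cv2,json
from scipy.spatial.transform import Rotation as R
from plant import ctrl
def snap(n,save=None):
    s=ctrl.snapshot(n)
    if save: cv2.imwrite(f'pics/{save}.png',s['frame'][:,:,::-1])
    return s
def cam(s):
    q=s['orientation'];return R.from_quat([q[1],q[2],q[3],q[0]]).as_matrix(),np.array(s['xyz'])
def foc(s): return s['frame'].shape[0]/2/np.tan(np.radians(s['fov_y'])/2)
def ray(s,u,v):
    f=foc(s);M,c=cam(s);d=np.stack([(np.asarray(u,float)-s['cx'])/f,-(np.asarray(v,float)-s['cy'])/f,-np.ones_like(np.asarray(u,float))],-1)
    return c,d@M.T
def plane(s,u,v,z):
    c,d=ray(s,u,v);return c+d*((z-c[2])/d[...,2])[...,None]
def cloud(s):
    h,w=s['depth'].shape;v,u=np.mgrid[:h,:w];c,d=ray(s,u,v);return c+d*s['depth'][...,None]
E
python3 - <<'E'
from h import *
for n in ['scene','side','wrist']:
    s=snap(n,n+'0');print(n,s['fov_y'],s['cx'],s['cy'],s['xyz'],s['orientation'],[k for k in s],s['depth'].min(),s['depth'].max())
o=ctrl.get_obs();print(o['eef_pos'],o['eef_rot'],o['width'],o['time'])
E
```

```text
pics
scene 57.848327545037804 260.7238619302647 187.3370754144195 [ 1.06236849 -0.38209223  0.50848266] [0.78015736 0.42403901 0.22150765 0.40308781] ['frame', 'depth', 'fov_y', 'cx', 'cy', 'xyz', 'orientation'] 0.0 3.3226738
side 44.939448683501574 260.89730557502986 195.71480419968518 [-0.02999868 -0.76027284  0.57623358] [ 0.82740252  0.48010857 -0.1549693  -0.24674956] ['frame', 'depth', 'fov_y', 'cx', 'cy', 'xyz', 'orientation'] 0.0 3.1384096
wrist 64.28659807606114 255.50650919341697 187.20565742110284 [0.72544784 0.07985464 0.37191603] [ 9.88002130e-01 -1.54434630e-01  1.29296042e-03 -2.52642762e-04] ['frame', 'depth', 'fov_y', 'cx', 'cy', 'xyz', 'orientation'] 0.0 1.4880744
[ 7.24343493e-01 -8.22630750e-06  2.30393918e-01] [-5.92308802e-04  7.07105976e-01  7.07107025e-01 -6.65491722e-04] 0.08525409420587626 0.15
```

View pics/scene0.png

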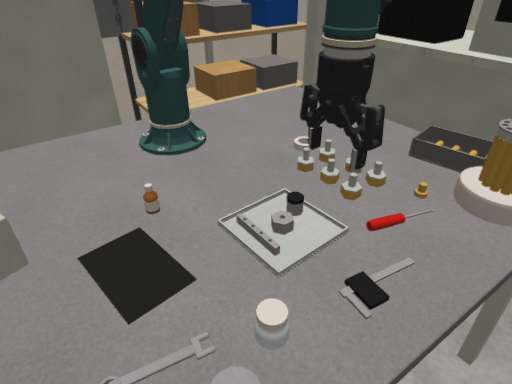

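View pics/side0.png

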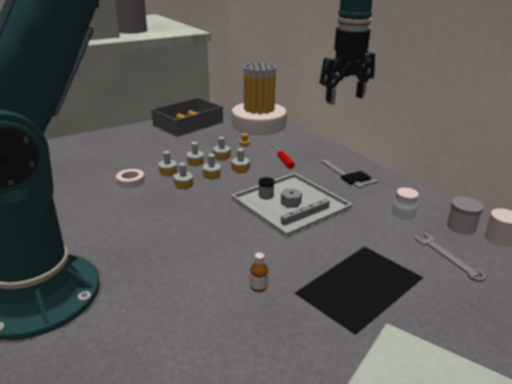

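View pics/wrist0.png

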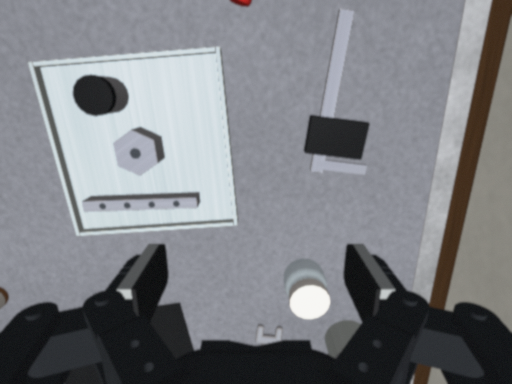

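```bash
cat >> h.py <<'E'
def blobs(s,zl,zh,box,mina=15):
    P=cloud(s);m=(s['depth']>0)&(P[...,2]>zl)&(P[...,2]<zh)&(P[...,0]>box[0])&(P[...,0]<box[1])&(P[...,1]>box[2])&(P[...,1]<box[3])
    n,l,st,_=cv2.connectedComponentsWithStats(m.astype(np.uint8))
    out=[]
    for i in range(1,n):
        if st[i,4]>=mina:
            q=P[l==i];r=cv2.minAreaRect((q[:,:2]*1000).astype(np.float32))
            out.append((st[i,4],q.mean(0).round(4),np.round(r[0],1),np.round(r[1],1),round(r[2],1)))
    return out
E
python3 - <<'E'
from h import *
s=snap('wrist');print('z table',np.median(cloud(s)[100:180,260:290,2]))
for nm,zl,zh in [('pot',.043,.056),('hub',.029,.038),('bar',.02,.0285),('rim',.012,.019)]:
    print(nm,[b for b in blobs(s,zl,zh,(.5,.85,-.1,.4),60)])
for n in ['scene','side']:
    s=snap(n)
    print(n,'stubs');[print(b) for b in blobs(s,.045,.07,(.35,1,.1,.6),10)]
    hsv=cv2.cvtColor(s['frame'],cv2.COLOR_RGB2HSV);P=cloud(s)
    m=((hsv[...,2]<30)&(P[...,2]<.02)&(P[...,2]>-.02)&(s['depth']>0)&(P[...,1]<0)&(P[...,0]>.3)).astype(np.uint8)
    c=max(cv2.findContours(m,0,1)[0],key=cv2.contourArea)[:,0].astype(float);q=plane(s,c[:,0],c[:,1],.003)[:,:2]
    print('mat',cv2.minAreaRect((q*1000).astype(np.float32)))
    m=((hsv[...,0]<15)&(hsv[...,1]>150)&(P[...,2]<.08)&(P[...,2]>.005)&(P[...,1]<0.05)&(P[...,0]>.2)&(P[...,0]<.6));print('vial',P[m].mean(0),m.sum())
E
```

```text
z table -0.0008479255937396679
pot [(np.int32(1332), array([0.5591, 0.0742, 0.0471]), array([558.2,  74.1]), array([39.2, 40.8]), 89.6)]
hub [(np.int32(113), array([0.5746, 0.0744, 0.0333]), array([571.6,  74. ]), array([12.9, 36.9]), 1.1), (np.int32(1464), array([0.5897, 0.0123, 0.0331]), array([589. ,  11.7]), array([52.1, 46.1]), 33.8)]
bar [(np.int32(113), array([0.5744, 0.0739, 0.0242]), array([572.1,  73. ]), array([36.7, 12.6]), 86.6), (np.int32(108), array([0.6055, 0.0222, 0.0241]), array([605.3,  22.6]), array([13.6, 45.9]), 34.1), (np.int32(1367), array([ 0.5835, -0.0526,  0.0249]), array([583. , -53.3]), array([140.4,  14.7]), 2.1)]
rim [(np.int32(2324), array([0.6273, 0.0284, 0.0149]), array([593.3,  11.7]), array([201.7, 210.5]), 4.0), (np.int32(84), array([0.5741, 0.0742, 0.0154]), array([572.1,  73.4]), array([36.7, 12.5]), 88.1), (np.int32(83), array([0.6058, 0.0217, 0.0154]), array([605.2,  22.8]), array([13.4, 45.7]), 34.7), (np.int32(211), array([ 0.5868, -0.0468,  0.0156]), array([583.5, -46.7]), array([ 11.8, 140. ]), 87.4)]
scene stubs
(np.int32(447), array([0.6
[... 1069 characters left out ...]
562]), array([579. , 339.2]), array([24.1, 16.9]), 89.6)
(np.int32(46), array([0.4935, 0.3403, 0.0559]), array([495.2, 341.1]), array([18.4, 18.2]), 35.1)
(np.int32(53), array([0.5805, 0.2344, 0.0561]), array([580.7, 235.7]), array([17.3, 16.1]), 40.5)
(np.int32(54), array([0.402 , 0.3224, 0.0559]), array([402.4, 323.4]), array([15.8, 16.6]), 79.3)
(np.int32(51), array([0.4945, 0.2437, 0.056 ]), array([496.7, 247.9]), array([23.5, 13.8]), 61.3)
(np.int32(60), array([0.4056, 0.2332, 0.0565]), array([405.7, 234.2]), array([17.9, 18.3]), 62.9)
mat ((513.7806396484375, -305.7108154296875), (212.50750732421875, 133.55096435546875), 9.666389465332031)
vial [ 0.34506627 -0.21259486  0.0478238 ] 159
```

```bash
cat >> h.py <<'E'
def go(x,y,z,yaw):
    "shift/turn units from present pose to TCP x,y,z with closing line (tool y) at world yaw deg (mod 180)"
    o=ctrl.get_obs();q=o['eef_rot'];M=R.from_quat([q[1],q[2],q[3],q[0]]).as_matrix()
    t=M.T@(np.array([x,y,z])-o['eef_pos'])/.03
    cur=np.degrees(np.arctan2(M[1,1],M[0,1]));d=-((yaw-cur+90)%180-90)
    print('shift',t.round(3),'turn',round(d/5,2),'alt',round((d-180*np.sign(d))/5,2),'yaw',round(cur,2),'q7',round(o['joint_positions'][6],2),'tcp',np.round(o['eef_pos'],4),'w',round(o['width'],4),'tilt',np.degrees(np.arccos(-M[2,2])).round(2),'t',round(o['time'],1))
E
J="python3 -m jog"
$J '[[24,[0,-1.2,0],1.4],[24,[-0.2,-2.4,0],2.8],[24,[-0.5,-3.6,0.2],4.2],[24,[-0.8,-4.3,0.6],5.6],[24,[-1.0,-4.7,1.0],7]]' 40
$J '[[24,[0,0,0],1.4],[24,[0,0,0],2.8],[24,[0,0,0],4.2],[24,[0,0,0],5.6],[24,[0,0,0],7]]' 
$J '[[24,[0,0,0],1.2],[24,[0,0,0],2.4],[24,[0,0,0],3.6],[24,[0,0,0],3.6],[24,[0,0,0],3.6]]'
python3 - <<'E'
from h import *
go(.583,-.053,.03,-87.9)
s=snap('wrist','w1')
for nm,zl,zh in [('hub',.029,.038),('bar',.02,.0285),('rim',.012,.019)]:
    print(nm,[b for b in blobs(s,zl,zh,(.48,.7,-.1,.12),200)])
E
```

```text
time: 0.72
eef_pos: [0.5805, -0.0312, 0.2015]
eef_rot: [-0.0, 0.889, 0.459, -0.001]
contact_force: [0.2, -0.3, -0.4]
width: 0.0256
finger_force: 0.0
time: 1.13
eef_pos: [0.5841, -0.0299, 0.2014]
eef_rot: [-0.0, 0.985, 0.171, 0.0]
contact_force: [0.3, -0.3, 0.5]
width: 0.0237
finger_force: 0.0
time: 1.55
eef_pos: [0.5841, -0.0298, 0.2013]
eef_rot: [0.0, 1.0, 0.019, -0.0]
contact_force: [1.3, 0.5, -0.5]
width: 0.0246
finger_force: 0.0
shift [-0.065  0.771  5.71 ] turn 0.02 alt -35.98 yaw -87.82 q7 -1.25 tcp [ 0.5841 -0.0298  0.2013] w 0.0246 tilt 0.02 t 1.6
hub [(np.int32(1665), array([0.5895, 0.0114, 0.0332]), array([589. ,  11.8]), array([51.4, 46.4]), 35.4)]
bar [(np.int32(1688), array([ 0.5874, -0.053 ,  0.0251]), array([582.6, -53.3]), array([140.3,  14.1]), 2.1)]
rim [(np.int32(3274), array([0.6181, 0.016 , 0.0149]), array([588.7,  11.6]), array([210. , 210.3]), 4.2), (np.int32(216), array([ 0.4897, -0.0316,  0.0148]), array([489.5, -31.5]), array([ 6.2, 54. ]), 3.4)]
```

View pics/w1.png

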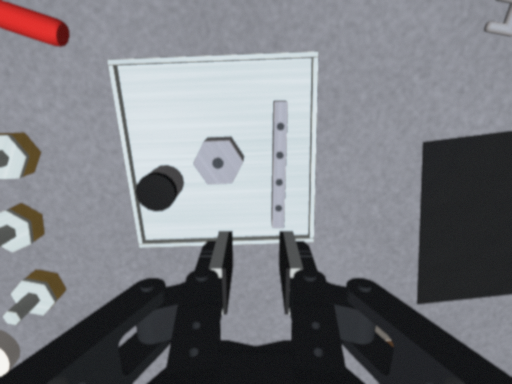

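```bash
J="python3 -m jog"
$J '[[26,[-0.05,0.4,0],0],[26,[-0.05,0.78,0.8],0],[26,[-0.05,0.78,1.8],0],[26,[-0.05,0.78,2.8],0],[26,[-0.05,0.78,3.8],0]]' 
$J '[[26,[0,0,0.8],0],[26,[0,0,1.6],0],[26,[0,0,2.3],0],[26,[0,0,2.55],0],[26,[0,0,2.55],0]]' 
$J '[[10,[0,0,0],0],[10,[0,0,0],0],[10,[0,0,0],0],[10,[0,0,0],0],[10,[0,0,0],0]]' 60
$J '[[10,[0,0,-0.3],0],[10,[0,0,-0.9],0],[10,[0,0,-1.6],0],[10,[0,0,-2.3],0],[10,[0,0,-2.5],0]]'
python3 - <<'E'
from h import *
go(.520,-.3435,.08,-87.9)
E
```

```text
time: 2.02
eef_pos: [0.5836, -0.055, 0.0867]
eef_rot: [0.0, 1.0, 0.017, 0.001]
contact_force: [0.8, 0.0, -0.1]
width: 0.026
finger_force: 0.0
time: 2.43
eef_pos: [0.582, -0.0544, 0.0092]
eef_rot: [-0.0, 1.0, 0.017, -0.002]
contact_force: [0.3, 0.2, 0.8]
width: 0.0266
finger_force: 0.0
time: 2.85
eef_pos: [0.5837, -0.0533, 0.0115]
eef_rot: [0.0, 1.0, 0.018, 0.001]
contact_force: [0.0, -0.3, -0.1]
width: 0.0122
finger_force: 61.7
time: 3.27
eef_pos: [0.5851, -0.0538, 0.0891]
eef_rot: [0.0, 1.0, 0.017, 0.003]
contact_force: [1.8, 0.2, -3.0]
width: 0.012
finger_force: 61.3
shift [-2.508  9.576  0.297] turn -0.02 alt 35.98 yaw -88.0 q7 -1.11 tcp [ 0.5851 -0.0538  0.0891] w 0.012 tilt 0.3 t 3.3
```

```bash
J="python3 -m jog"
$J '[[10,[-0.3,1,0],0],[10,[-0.6,2.2,0],0],[10,[-0.9,3.4,0],0],[10,[-1.2,4.6,0],0],[10,[-1.5,5.8,0],0]]' 
$J '[[10,[-0.3,1.2,0],0],[10,[-0.6,2.2,0],0],[10,[-0.9,3,0],0],[10,[-1.0,3.75,0],0],[10,[-1.0,3.75,0],0]]' 
$J '[[10,[0,0,0.5],0],[10,[0,0,1.2],0],[10,[0,0,1.8],0],[10,[0,0,2.2],0],[10,[0,0,2.3],0]]'
python3 - <<'E'
from h import *
go(.520,-.3435,.0115,-87.9)
E
```

```text
time: 3.68
eef_pos: [0.5437, -0.2301, 0.0857]
eef_rot: [-0.0, 1.0, 0.018, -0.0]
contact_force: [0.9, 0.1, -2.8]
width: 0.0123
finger_force: 61.2
time: 4.1
eef_pos: [0.5159, -0.3502, 0.0864]
eef_rot: [0.003, 1.0, 0.013, 0.0]
contact_force: [0.1, -1.1, -3.2]
width: 0.0126
finger_force: 61.1
time: 4.52
eef_pos: [0.5171, -0.3408, 0.0145]
eef_rot: [-0.001, 1.0, 0.018, -0.002]
contact_force: [-1.0, 0.4, -2.4]
width: 0.012
finger_force: 61.2
shift [0.094 0.094 0.101] turn -0.01 alt 35.99 yaw -87.96 q7 -0.65 tcp [ 0.5171 -0.3408  0.0145] w 0.012 tilt 0.25 t 4.5
```

```bash
J="python3 -m jog"
$J '[[10,[0.09,0.08,0.1],0],[10,[0.09,0.08,0.1],0],[30,[0.09,0.08,0.1],0],[30,[0.09,0.08,0.1],0],[30,[0.09,0.08,0.1],0]]' 
$J '[[30,[0,0,-0.5],0],[30,[0,0,-1.5],0],[30,[0,0,-2.7],0],[30,[0,0,-3.6],0],[40,[0,-0.6,-3.8],0]]'
$J '[[50,[0.2,-1.2,0],-1.2],[60,[0.4,-2.4,0],-2.6],[60,[0.6,-3.7,0],-4],[60,[0.8,-5,0],-5.4],[60,[0.8,-6.2,0],-6.8]]'
python3 - <<'E'
from h import *
go(.5585,.0742,.10,0)
E
```

```text
time: 4.93
eef_pos: [0.522, -0.3454, 0.0151]
eef_rot: [0.001, 1.0, 0.017, 0.001]
contact_force: [0.8, 0.7, 0.1]
width: 0.0299
finger_force: 0.0
time: 5.35
eef_pos: [0.5231, -0.3336, 0.1342]
eef_rot: [0.005, 1.0, 0.015, 0.005]
contact_force: [0.4, -1.7, -0.2]
width: 0.0394
finger_force: 0.0
time: 5.77
eef_pos: [0.5398, -0.1376, 0.129]
eef_rot: [0.001, 0.95, 0.312, 0.002]
contact_force: [1.9, 0.9, -1.6]
width: 0.0599
finger_force: 0.0
shift [ 4.69  -5.315  0.97 ] turn -10.72 alt 25.28 yaw -53.59 q7 -0.58 tcp [ 0.5398 -0.1376  0.129 ] w 0.0599 tilt 0.22 t 5.8
```

```bash
J="python3 -m jog"
$J '[[60,[0.8,-0.9,0],-1.4],[60,[1.6,-1.8,0],-2.8],[60,[2.4,-2.7,0],-4.2],[60,[3.2,-3.6,0],-5.6],[60,[4,-4.5,0],-7]]'
$J '[[60,[0,0,0],-1.4],[60,[0,0,0],-2.8],[60,[0,0,0],-3.7],[60,[0,0,0],-3.7],[60,[0,0,0],-3.7]]'
python3 - <<'E'
from h import *
go(.5585,.0742,.022,0)
s=snap('wrist')
print([b for b in blobs(s,.043,.056,(.5,.65,-.1,.4),200)],blobs(s,.029,.038,(.5,.65,-.1,.05),200))
E
```

```text
time: 6.18
eef_pos: [0.5561, 0.0414, 0.1289]
eef_rot: [0.001, 0.812, 0.583, 0.001]
contact_force: [-0.2, -0.7, -0.6]
width: 0.0601
finger_force: 0.0
time: 6.6
eef_pos: [0.556, 0.0395, 0.1284]
eef_rot: [0.0, 0.711, 0.703, 0.0]
contact_force: [0.3, 0.7, -0.4]
width: 0.06
finger_force: 0.0
shift [1.158 0.066 3.548] turn -0.13 alt 35.87 yaw -0.65 q7 -0.2 tcp [0.556  0.0395 0.1284] w 0.06 tilt 0.06 t 6.6
[(np.int32(2296), array([0.558 , 0.0745, 0.0471]), array([558.,  74.]), array([39.8, 39.9]), 6.8)] [(np.int32(2384), array([0.5885, 0.0128, 0.033 ]), array([588.9,  11.5]), array([46.1, 52.4]), 4.2)]
```

```bash
J="python3 -m jog"
$J '[[60,[1.15,0.06,0],0],[60,[1.15,0.06,0.8],0],[60,[1.15,0.06,1.8],0],[60,[1.15,0.06,2.8],0],[60,[1.15,0.06,3.5],0]]'
$J '[[60,[0,0,0],0],[34,[0,0,0],0],[34,[0,0,0],0],[34,[0,0,0],0],[34,[0,0,0],0]]' 50
$J '[[34,[0,0,0],0],[34,[0,0,-0.5],0],[34,[0,0,-1.3],0],[34,[0,0,-2.1],0],[34,[0,0,-2.5],0]]'
python3 - <<'E'
from h import *
go(.5076,-.2685,.10,0)
E
```

```text
time: 7.07
eef_pos: [0.5573, 0.0741, 0.0212]
eef_rot: [-0.0, 0.711, 0.703, -0.001]
contact_force: [-0.5, 0.8, -0.2]
width: 0.06
finger_force: 0.0
time: 7.48
eef_pos: [0.5589, 0.0743, 0.0243]
eef_rot: [0.001, 0.71, 0.704, 0.001]
contact_force: [0.6, -0.3, -1.2]
width: 0.0394
finger_force: 50.3
time: 7.9
eef_pos: [0.5592, 0.0744, 0.1006]
eef_rot: [0.001, 0.71, 0.704, 0.002]
contact_force: [0.8, 0.5, -1.8]
width: 0.0394
finger_force: 50.6
shift [-1.1446e+01 -1.6170e+00  4.0000e-03] turn -0.1 alt 35.9 yaw -0.51 q7 -0.26 tcp [0.5592 0.0744 0.1006] w 0.0394 tilt 0.23 t 7.9
```

```bash
J="python3 -m jog"
$J '[[34,[-1.1,-0.2,0],0],[34,[-2.3,-0.4,0],0],[34,[-3.5,-0.6,0],0],[34,[-4.7,-0.8,0],0],[34,[-6,-0.9,0],0]]'
$J '[[34,[-1.2,-0.2,0],0],[34,[-2.4,-0.4,0],0],[34,[-3.6,-0.5,0],0],[34,[-4.6,-0.6,0],0],[34,[-5.4,-0.7,0],0]]'
$J '[[34,[0,0,0.3],0],[34,[0,0,1],0],[34,[0,0,1.7],0],[34,[0,0,2.3],0],[34,[0,0,2.4],0]]'
python3 - <<'E'
from h import *
go(.5076,-.2685,.0240,0)
s=snap('wrist')
print(blobs(s,.02,.03,(.4,.65,-.45,-.1),200))
E
```

```text
time: 8.32
eef_pos: [0.5281, -0.1062, 0.098]
eef_rot: [-0.0, 0.71, 0.705, -0.0]
contact_force: [1.0, 1.1, -1.9]
width: 0.0394
finger_force: 50.6
time: 8.73
eef_pos: [0.5059, -0.271, 0.098]
eef_rot: [0.001, 0.711, 0.703, -0.0]
contact_force: [0.1, 0.0, -0.8]
width: 0.0393
finger_force: 50.6
time: 9.15
eef_pos: [0.505, -0.2659, 0.0232]
eef_rot: [-0.002, 0.71, 0.704, -0.001]
contact_force: [-0.0, -0.4, -2.1]
width: 0.0392
finger_force: 50.6
shift [-0.084  0.088 -0.027] turn -0.09 alt 35.91 yaw -0.47 q7 0.27 tcp [ 0.505  -0.2659  0.0232] w 0.0392 tilt 0.29 t 9.2
[(np.int32(540), array([ 0.506 , -0.2495,  0.0251]), array([ 506.3, -252.3]), array([13.2, 37. ]), 87.1), (np.int32(466), array([ 0.57  , -0.3414,  0.0238]), array([ 571.8, -341.3]), array([16.7, 16.6]), 8.4)]
```

```bash
J="python3 -m jog"
$J '[[34,[-0.05,0.05,0],0],[60,[-0.05,0.05,0.03],0],[60,[-0.05,0.05,0.03],0],[60,[-0.05,0.05,0.03],0],[60,[-0.05,0.05,0.03],0]]'
$J '[[60,[0,0,-0.5],0],[60,[0,0,-1.5],0],[60,[0,0,-2.7],0],[60,[0,0,-4],0],[60,[0,0,-5],0]]'
python3 - <<'E'
from h import *
s=snap('wrist','w2')
print(blobs(s,.02,.03,(.4,.65,-.45,-.1),200),blobs(s,.04,.053,(.4,.65,-.45,-.1),200))
hsv=cv2.cvtColor(s['frame'],cv2.COLOR_RGB2HSV);P=cloud(s)
s2=snap('side','s2')
go(.5,.30,.25,0)
E
$J '[[60,[1.2,0,-0.4],0],[60,[2.4,0,-0.6],0],[60,[3.7,0,-0.8],0],[60,[5,0,-0.9],0],[60,[6.3,0,-1],0]]'
$J '[[60,[1.3,0,0],0],[60,[2.6,0,0],0],[60,[3.9,0,0],0],[60,[5.2,0,0],0],[60,[6.5,0,0],0]]'
$J '[[60,[1.3,0,0],0],[60,[2.6,0,0],0],[60,[3.9,0,0],0],[60,[5.2,0,0],0],[60,[5.8,0,0],0]]'
python3 - <<'E'
from h import *
s=snap('wrist','w3');go(.5,.3,.25,0)
b=blobs(s,.058,.07,(.35,.65,.18,.4),30)
[print(x) for x in b]
b=blobs(s,.025,.036,(.35,.65,.18,.4),200)
[print(x) for x in b]
E
```

```text
time: 9.62
eef_pos: [0.509, -0.2692, 0.0259]
eef_rot: [0.001, 0.71, 0.704, 0.0]
contact_force: [0.2, 0.4, 0.1]
width: 0.0601
finger_force: 0.0
time: 10.03
eef_pos: [0.5089, -0.2691, 0.1781]
eef_rot: [0.001, 0.71, 0.704, 0.0]
contact_force: [0.5, 1.0, -0.1]
width: 0.0599
finger_force: 0.0
[(np.int32(1556), array([ 0.5169, -0.3428,  0.0238]), array([ 521.7, -343.8]), array([139.7,  15.1]), 2.1)] [(np.int32(1443), array([ 0.5101, -0.2688,  0.046 ]), array([ 510.1, -269.6]), array([39.8, 40.1]), 56.3)]
shift [19.002 -0.549 -2.404] turn -0.1 alt 35.9 yaw -0.52 q7 0.31 tcp [ 0.5121 -0.2705  0.1809] w 0.0599 tilt 0.7 t 10.1
time: 10.55
eef_pos: [0.5094, -0.0783, 0.2051]
eef_rot: [0.0, 0.71, 0.704, 0.0]
contact_force: [1.4, 0.8, -0.3]
width: 0.06
finger_force: 0.0
time: 10.97
eef_pos: [0.5109, 0.1168, 0.2046]
eef_rot: [-0.0, 0.71, 0.704, -0.0]
contact_force: [1.4, -0.2, -0.8]
width: 0.0601
finger_force: 0.0
time: 11.38
eef_pos: [0.5118, 0.296, 0.2049]
eef_rot: [-0.001, 0.708, 0.706, 0.002]
contact_force: [0.0, 0.7, -0.4]
width: 0.06
finger_force: 0.0
shift [ 0.049 -0.388 -1.5  ] turn 0.01 al
[... 571 characters left out ...]
8)
(np.int32(254), array([0.4102, 0.2396, 0.0627]), array([410.1, 238.6]), array([18.1, 17.7]), 16.0)
(np.int32(1436), array([0.4986, 0.3471, 0.0291]), array([498.5, 346.3]), array([51.9, 46. ]), 67.4)
(np.int32(1370), array([0.5798, 0.3418, 0.0291]), array([581.8, 340.4]), array([52.3, 46. ]), 27.5)
(np.int32(1270), array([0.4096, 0.3307, 0.0292]), array([406. , 328.5]), array([52.4, 46. ]), 17.2)
(np.int32(1034), array([0.4992, 0.2538, 0.0291]), array([498.5, 249.3]), array([46.3, 51.6]), 86.2)
(np.int32(1005), array([0.5824, 0.2443, 0.0291]), array([584.8, 240.6]), array([46.5, 50.1]), 3.8)
(np.int32(1010), array([0.4126, 0.2432, 0.0292]), array([409.7, 239. ]), array([51.8, 46.2]), 77.9)
```

View pics/s2.png

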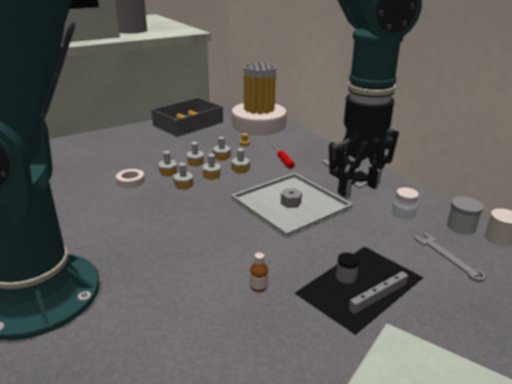

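View pics/w3.png

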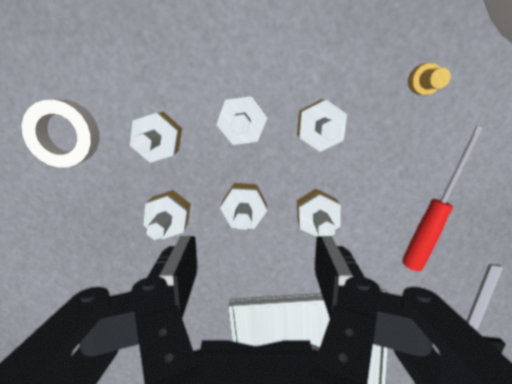

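```bash
J="python3 -m jog"
cat >> h.py <<'E'
HUB=np.array([.5888,.0116]);TY=4.2
def nest(k,r=.047):
    a=np.radians(TY+60*k);return HUB+r*np.array([np.cos(a),np.sin(a)])
def blk(x,y,z=.037,want=None):
    "measure block near x,y with wrist and print the move to grasp it"
    s=snap('wrist');b=blobs(s,.025,.036,(x-.06,x+.06,y-.06,y+.06),300);t=blobs(s,.057,.07,(x-.06,x+.06,y-.06,y+.06),40)
    for i in b+t: print(i)
    c=min(b,key=lambda i:np.hypot(*(i[2]/1000-[x,y])))
    n=c[4]+(90 if c[3][0]>c[3][1] else 0);n=((n-TY+30)%60)-30+TY
    o=min(t,key=lambda i:np.hypot(*(i[2]-c[2])))
    p=o[2]/1000*.5+c[2]/1000*.5;print('block',p,'normal',n);go(p[0],p[1],z,n)
E
$J '[[30,[-0.4,0.6,0.3],0.1],[30,[-0.8,1.2,0.6],0.2],[30,[-1.3,1.8,1],0.2],[30,[-1.93,2.43,1.5],0.2],[30,[-1.93,2.43,1.5],0.2]]'
$J '[[30,[0,0,0],0],[30,[0,0,0],0],[30,[0,0,0],0],[30,[0,0,0],0],[30,[0,0,0],0]]'
python3 - <<'E'
from h import *
blk(.5846,.241)
E
```

```text
time: 11.85
eef_pos: [0.5882, 0.2229, 0.1567]
eef_rot: [0.002, 0.719, 0.695, -0.003]
contact_force: [-0.2, -1.0, 0.5]
width: 0.0299
finger_force: 0.0
time: 12.27
eef_pos: [0.5851, 0.2319, 0.1605]
eef_rot: [-0.0, 0.716, 0.699, 0.001]
contact_force: [0.1, 0.1, 0.4]
width: 0.0303
finger_force: 0.0
(np.int32(1590), array([0.585 , 0.2425, 0.0291]), array([585.2, 239.4]), array([51.5, 46.3]), 33.5)
(np.int32(383), array([0.5849, 0.2402, 0.0628]), array([585. , 239.6]), array([18.4, 17.2]), 35.4)
block [0.5851 0.2395] normal 3.5000000000000115
shift [ 0.258 -0.011  4.115] turn -0.98 alt 35.02 yaw -1.41 q7 -0.6 tcp [0.5852 0.2317 0.1605] w 0.0303 tilt 0.05 t 12.3
```

```bash
J="python3 -m jog"
$J '[[30,[0.26,-0.01,0],-1],[30,[0.26,-0.01,0.8],-1],[30,[0.26,-0.01,2],-1],[30,[0.26,-0.01,3],-1],[30,[0.26,-0.01,4.1],-1]]'
$J '[[30,[0,0,0],0],[30,[0,0,0],0],[12,[0,0,0],0],[12,[0,0,0],0],[12,[0,0,0],0]]' 60
$J '[[12,[0,0,0],0],[12,[0,0,-0.5],0],[12,[0,0,-1.4],0],[12,[0,0,-2.5],0],[12,[0,0,-3.4],0]]'
$J '[[12,[-1.2,0.2,0],0],[12,[-2.4,0.3,0],0],[12,[-3.6,0.4,0],0],[12,[-4.8,0.5,0],0],[12,[-6,0.4,0],0]]'
$J '[[12,[0,0,0],0],[12,[0,0,0],0],[12,[0,0,0],0],[12,[0,0,0],0],[12,[0,0,0],0]]'
python3 - <<'E'
from h import *
n=nest(1);go(n[0],n[1],.041,TY)
s=snap('wrist','w4');print(blobs(s,.029,.038,(.55,.63,-.03,.05),200))
E
```

```text
time: 12.73
eef_pos: [0.586, 0.2392, 0.0367]
eef_rot: [0.0, 0.685, 0.729, 0.001]
contact_force: [-0.2, -0.4, -0.3]
width: 0.03
finger_force: 0.0
time: 13.15
eef_pos: [0.5865, 0.2389, 0.0388]
eef_rot: [0.001, 0.685, 0.728, 0.001]
contact_force: [0.4, -0.3, -2.9]
width: 0.0156
finger_force: 59.4
time: 13.57
eef_pos: [0.5856, 0.2383, 0.141]
eef_rot: [0.0, 0.685, 0.728, 0.0]
contact_force: [0.5, 0.3, -3.6]
width: 0.0157
finger_force: 59.5
time: 13.98
eef_pos: [0.6099, 0.0577, 0.14]
eef_rot: [0.001, 0.685, 0.728, 0.001]
contact_force: [0.7, -0.6, -2.4]
width: 0.0156
finger_force: 59.5
time: 14.4
eef_pos: [0.6084, 0.0616, 0.1392]
eef_rot: [-0.0, 0.684, 0.729, 0.001]
contact_force: [-0.3, 0.1, -3.5]
width: 0.0156
finger_force: 59.5
shift [-0.262  0.011  3.274] turn -0.11 alt 35.89 yaw 3.67 q7 -0.28 tcp [0.6084 0.0616 0.1392] w 0.0156 tilt 0.07 t 14.4
[(np.int32(250), array([0.5697, 0.0136, 0.033 ]), array([569.8,  12.1]), array([ 8.5, 31.9]), 4.4)]
```

View pics/w4.png

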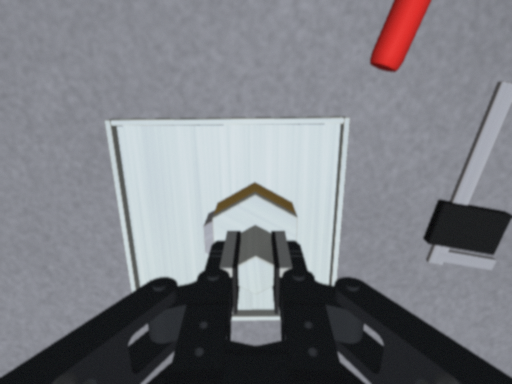

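```bash
J="python3 -m jog"
$J '[[12,[-0.26,0.01,0],-0.1],[12,[-0.26,0.01,0.6],-0.1],[12,[-0.26,0.01,1.4],-0.1],[12,[-0.26,0.01,2.1],-0.1],[12,[-0.26,0.01,2.5],-0.1]]'
$J '[[12,[0,0,0.2],0],[12,[0,0,0.4],0],[12,[0,0,0.6],0],[12,[0,0,0.68],0],[12,[0,0,0.68],0]]'
python3 - <<'E'
from h import *
n=nest(1);go(n[0],n[1],.0425,TY);print(ctrl.get_obs()['contact_force'])
E
```

```text
time: 14.87
eef_pos: [0.6099, 0.053, 0.0629]
eef_rot: [-0.0, 0.682, 0.732, 0.001]
contact_force: [2.0, 0.8, -3.7]
width: 0.0158
finger_force: 60.1
time: 15.28
eef_pos: [0.6095, 0.0519, 0.0434]
eef_rot: [0.0, 0.682, 0.731, 0.0]
contact_force: [0.5, 1.1, -3.1]
width: 0.0154
finger_force: 60.0
shift [ 0.067 -0.004  0.029] turn -0.04 alt 35.96 yaw 4.01 q7 -0.3 tcp [0.6095 0.0519 0.0434] w 0.0154 tilt 0.03 t 15.3
[ 0.45881482  1.06732676 -3.05270566]
```

```bash
J="python3 -m jog"
$J '[[12,[0,0,0.05],0],[12,[0,0,0.05],0],[30,[0,0,0.05],0],[30,[0,0,0.05],0],[30,[0,0,0.05],0]]'
$J '[[30,[0,0,-0.5],0],[30,[0,0,-1.5],0],[30,[0,0,-2.5],0],[30,[0,0,-3.5],0],[30,[0,0,-4],0]]'
python3 - <<'E'
from h import *
s=snap('wrist');print(blobs(s,.061,.072,(.5,.7,-.1,.12),40),blobs(s,.029,.039,(.5,.7,-.1,.12),40));print(nest(1,.046))
E
$J '[[30,[1.2,-0.6,0],-1],[30,[2.4,-1.2,0],-2],[30,[3.7,-1.8,0],-3],[30,[5,-2.5,0],-4],[30,[6,-3.2,0],-4.4]]'
$J '[[30,[0.7,0.35,0],0],[30,[0.7,0.35,0],0],[30,[0.7,0.35,0],0],[30,[0.7,0.35,0],0],[30,[0.7,0.35,0],0]]'
python3 - <<'E'
from h import *
blk(.4987,.2494)
E
```

```text
time: 15.7
eef_pos: [0.6095, 0.0513, 0.0425]
eef_rot: [0.0, 0.682, 0.731, 0.0]
contact_force: [0.2, 0.3, -0.4]
width: 0.0301
finger_force: 0.0
time: 16.12
eef_pos: [0.6111, 0.0517, 0.1659]
eef_rot: [0.002, 0.682, 0.731, 0.002]
contact_force: [0.5, 1.2, -0.4]
width: 0.0299
finger_force: 0.0
[(np.int32(369), array([0.6099, 0.0531, 0.0667]), array([609.9,  52.4]), array([16. , 18.8]), 3.7)] [(np.int32(3263), array([0.5988, 0.0333, 0.0331]), array([599.6,  31.9]), array([92.4, 53. ]), 63.0)]
[0.60882063 0.05301466]
time: 16.58
eef_pos: [0.5004, 0.2264, 0.1622]
eef_rot: [0.0, 0.529, 0.849, 0.001]
contact_force: [-0.1, -0.3, 0.5]
width: 0.0299
finger_force: 0.0
time: 17.0
eef_pos: [0.5018, 0.2459, 0.1617]
eef_rot: [0.0, 0.531, 0.847, -0.001]
contact_force: [-0.3, -0.1, -0.0]
width: 0.03
finger_force: 0.0
(np.int32(1569), array([0.4976, 0.252 , 0.0291]), array([498.8, 248.9]), array([45.5, 52.2]), 26.9)
(np.int32(372), array([0.4985, 0.2499, 0.0627]), array([498.7, 249.4]), array([15.9, 19. ]), 25.5)
block [0.49875 0.24915] normal 26.900000000000002
shift [ 0.149 -0.042  4.158] turn -0.22 alt 35.78 yaw 25.81 q7 -0.33 tcp [0.5018 0.2459 0.1617] w 0.0301 tilt 0.09 t 17.1
```

```bash
J="python3 -m jog"
$J '[[30,[0.15,-0.04,0],-0.2],[30,[0.15,-0.04,0.8],-0.2],[30,[0.15,-0.04,2],-0.2],[30,[0.15,-0.04,3],-0.2],[30,[0.15,-0.04,4.13],-0.2]]'
$J '[[30,[0,0,0],0],[30,[0,0,0],0],[12,[0,0,0],0],[12,[0,0,0],0],[12,[0,0,0],0]]' 60
$J '[[12,[0,0,0],0],[12,[0,0,-0.5],0],[12,[0,0,-1.4],0],[12,[0,0,-2.5],0],[12,[0,0,-3.6],0]]'
$J '[[12,[-1.2,-0.2,0],1],[12,[-2.4,-0.4,0],2],[12,[-3.7,-0.6,0],3],[12,[-5,-0.8,0],4],[12,[-6.3,-1,0],4.5]]'
$J '[[12,[-0.4,0,0],0],[12,[-0.4,0,0],0],[12,[-0.4,0,0],0],[12,[-0.4,0,0],0],[12,[-0.4,0,0],0]]'
python3 - <<'E'
from h import *
n=nest(2);go(n[0],n[1],.043,TY)
E
```

```text
time: 17.47
eef_pos: [0.499, 0.2511, 0.0376]
eef_rot: [0.0, 0.523, 0.852, 0.001]
contact_force: [0.4, 0.0, -0.6]
width: 0.0297
finger_force: 0.0
time: 17.88
eef_pos: [0.4992, 0.252, 0.0399]
eef_rot: [0.001, 0.523, 0.853, 0.001]
contact_force: [0.2, 0.1, -3.2]
width: 0.0157
finger_force: 59.9
time: 18.3
eef_pos: [0.4974, 0.2511, 0.1474]
eef_rot: [-0.0, 0.522, 0.853, -0.001]
contact_force: [0.8, -0.1, -2.9]
width: 0.0154
finger_force: 59.9
time: 18.72
eef_pos: [0.5573, 0.0679, 0.1471]
eef_rot: [0.0, 0.68, 0.733, 0.0]
contact_force: [0.7, 0.3, -3.6]
width: 0.0155
finger_force: 60.0
time: 19.13
eef_pos: [0.5577, 0.0598, 0.1464]
eef_rot: [-0.0, 0.678, 0.735, 0.001]
contact_force: [0.1, 0.7, -2.4]
width: 0.0155
finger_force: 59.9
shift [-0.327  0.129  3.446] turn 0.1 alt -35.9 yaw 4.69 q7 -0.29 tcp [0.5577 0.0598 0.1464] w 0.0155 tilt 0.07 t 19.1
```

```bash
J="python3 -m jog"
$J '[[12,[-0.25,0.13,0],0.1],[12,[-0.25,0.13,0.6],0.1],[12,[-0.25,0.13,1.4],0.1],[12,[-0.25,0.13,2.1],0.1],[12,[-0.25,0.13,2.6],0.1]]'
$J '[[12,[0,0,0],0],[12,[0,0,0.2],0],[12,[0,0,0.4],0],[12,[0,0,0.6],0],[12,[0,0,0.7],0]]'
$J '[[12,[0,0,0.1],0],[12,[0,0,0.15],0],[12,[0,0,0.15],0],[12,[0,0,0.15],0],[12,[0,0,0.15],0]]'
python3 - <<'E'
from h import *
n=nest(2);go(n[0],n[1],.0430,TY);print(ctrl.get_obs()['contact_force'])
E
```

```text
time: 19.55
eef_pos: [0.5622, 0.0509, 0.0666]
eef_rot: [-0.0, 0.682, 0.732, -0.0]
contact_force: [-0.6, 0.3, -1.6]
width: 0.0153
finger_force: 60.3
time: 19.97
eef_pos: [0.5627, 0.0515, 0.0471]
eef_rot: [-0.0, 0.682, 0.732, 0.001]
contact_force: [-2.2, 2.1, -0.7]
width: 0.0155
finger_force: 60.4
time: 20.38
eef_pos: [0.5625, 0.0514, 0.0433]
eef_rot: [-0.0, 0.682, 0.732, 0.0]
contact_force: [-3.6, 5.2, 3.8]
width: 0.0157
finger_force: 61.1
shift [-0.032 -0.006  0.009] turn -0.03 alt 35.97 yaw 4.05 q7 -0.34 tcp [0.5625 0.0514 0.0433] w 0.0157 tilt 0.05 t 20.4
[-3.58588343  5.24410688  3.81497595]
```

```bash
J="python3 -m jog"
$J '[[30,[0,0,0],0],[30,[0,0,0],0],[30,[0,0,0],0],[30,[0,0,-0.6],0],[30,[0,0,-1.2],0]]'
$J '[[30,[0,0,-0.8],0],[30,[0,0,-1.6],0],[30,[0,0,-2.8],0],[30,[0,0,-2.8],0],[30,[0,0,-2.8],0]]'
python3 - <<'E'
from h import *
s=snap('wrist');print(blobs(s,.061,.072,(.5,.7,-.1,.12),40),blobs(s,.029,.039,(.5,.7,-.1,.12),40));print(nest(2,.046))
E
$J '[[30,[1.2,0,0],0],[30,[2.4,0.2,0],0],[30,[3.6,0.5,0],0],[30,[4.9,0.7,0],0],[30,[6.2,0.9,0],0]]'
$J '[[30,[1.2,0.3,0],1.3],[30,[2.4,0.4,0],1.3],[30,[3.3,0.4,0],1.3],[30,[3.35,0.4,0],1.3],[30,[3.35,0.4,0],1.3]]'
$J '[[30,[0,0,0],0],[30,[0,0,0],0],[30,[0,0,0],0],[30,[0,0,0],0],[30,[0,0,0],0]]'
python3 - <<'E'
from h import *
blk(.5818,.3404)
E
```

```text
time: 20.8
eef_pos: [0.5624, 0.0492, 0.0782]
eef_rot: [-0.0, 0.682, 0.731, -0.001]
contact_force: [1.1, -0.7, -0.5]
width: 0.0297
finger_force: 0.0
time: 21.22
eef_pos: [0.5649, 0.0497, 0.1649]
eef_rot: [0.002, 0.683, 0.731, 0.002]
contact_force: [0.4, -0.1, -0.4]
width: 0.0299
finger_force: 0.0
[(np.int32(387), array([0.5626, 0.0507, 0.0667]), array([562.6,  50.1]), array([16.7, 19.5]), 4.4), (np.int32(387), array([0.6095, 0.0531, 0.0667]), array([609.9,  52.6]), array([17. , 18.8]), 4.5)] [(np.int32(4753), array([0.5861, 0.0393, 0.0331]), array([581.5,  41.5]), array([93.1, 92.9]), 61.5)]
[0.56294416 0.04964571]
time: 21.68
eef_pos: [0.576, 0.2382, 0.1606]
eef_rot: [-0.0, 0.682, 0.731, -0.002]
contact_force: [0.1, 0.2, -0.7]
width: 0.0302
finger_force: 0.0
time: 22.1
eef_pos: [0.5797, 0.3413, 0.1605]
eef_rot: [-0.001, 0.721, 0.693, -0.001]
contact_force: [0.5, -1.3, -0.1]
width: 0.03
finger_force: 0.0
time: 22.52
eef_pos: [0.582, 0.3376, 0.1626]
eef_rot: [0.0, 0.723, 0.691, -0.0]
contact_force: [0.1, 0.9, 0.0]
width: 0.0303
finger_force: 0.0
(np.int32(1552), array([0.582 , 0.3439, 0.0291]), array([581.8, 340.8]), array([51.3, 46.1]), 86.0)
(np.int32(371), array([0.582 , 0.3412, 0.0627]), array([581.9, 340.4]), array([19.2, 15.9]), 87.4)
block [0.58185 0.3406 ] normal -3.9999999999999885
shift [ 0.089 -0.005  4.19 ] turn 0.28 alt -35.72 yaw -2.58 q7 -0.77 tcp [0.5819 0.338  0.1627] w 0.0301 tilt 0.02 t 22.6
```

```bash
J="python3 -m jog"
$J '[[30,[0.09,0,0],0.2],[30,[0.09,0,0.8],0.2],[30,[0.09,0,2],0.2],[30,[0.09,0,3],0.2],[30,[0.09,0,4.16],0.2]]'
$J '[[30,[0,0,0],0],[30,[0,0,0],0],[12,[0,0,0],0],[12,[0,0,0],0],[12,[0,0,0],0]]' 60
$J '[[12,[0,0,0],0],[12,[0,0,-0.5],0],[12,[0,0,-1.4],0],[12,[0,0,-2.5],0],[12,[0,0,-3.6],0]]'
$J '[[12,[-1.2,0.3,0],0],[12,[-2.4,0.6,0],0],[12,[-3.7,0.9,0],0],[12,[-5,1.2,0],0],[12,[-6.3,1.5,0],0]]'
$J '[[12,[-1.2,0.3,0],-0.5],[12,[-2.4,0.6,0],-1],[12,[-3.6,0.9,0],-1.5],[12,[-4.2,0.96,0],-1.5],[12,[-4.2,0.96,0],-1.5]]'
$J '[[12,[0,0,0],0],[12,[0,0,0],0],[12,[0,0,0],0],[12,[0,0,0],0],[12,[0,0,0],0]]'
python3 - <<'E'
from h import *
n=nest(0);go(n[0],n[1],.043,TY)
E
```

```text
time: 22.98
eef_pos: [0.5825, 0.3424, 0.0377]
eef_rot: [0.0, 0.729, 0.685, 0.001]
contact_force: [0.3, 0.3, -0.9]
width: 0.0302
finger_force: 0.0
time: 23.4
eef_pos: [0.5827, 0.3423, 0.0399]
eef_rot: [0.0, 0.728, 0.685, 0.002]
contact_force: [-0.0, -0.3, -3.4]
width: 0.016
finger_force: 59.6
time: 23.82
eef_pos: [0.581, 0.3412, 0.1477]
eef_rot: [-0.0, 0.728, 0.685, -0.001]
contact_force: [1.2, 0.1, -3.0]
width: 0.0157
finger_force: 59.6
time: 24.23
eef_pos: [0.6151, 0.1485, 0.1475]
eef_rot: [0.0, 0.728, 0.685, 0.001]
contact_force: [0.8, -0.5, -2.5]
width: 0.0162
finger_force: 59.7
time: 24.65
eef_pos: [0.6364, 0.0132, 0.1469]
eef_rot: [0.002, 0.686, 0.728, -0.002]
contact_force: [-0.7, -0.7, -2.6]
width: 0.0157
finger_force: 59.7
time: 25.07
eef_pos: [0.6359, 0.0246, 0.146]
eef_rot: [-0.0, 0.681, 0.732, 0.0]
contact_force: [0.2, 0.1, -2.9]
width: 0.0153
finger_force: 59.6
shift [-0.318 -0.033  3.435] turn -0.01 alt 35.99 yaw 4.15 q7 -0.22 tcp [0.6359 0.0246 0.146 ] w 0.0153 tilt 0.04 t 25.1
```

```bash
J="python3 -m jog"
$J '[[12,[-0.31,-0.02,0],0],[12,[-0.31,-0.02,0.6],0],[12,[-0.31,-0.02,1.4],0],[12,[-0.31,-0.02,2.1],0],[12,[-0.31,-0.02,2.6],0]]'
$J '[[12,[0,0,0],0],[12,[0,0,0.2],0],[12,[0,0,0.4],0],[12,[0,0,0.6],0],[12,[0,0,0.7],0]]'
$J '[[12,[0,0,0.1],0],[12,[0,0,0.14],0],[12,[0,0,0.14],0],[12,[0,0,0.14],0],[12,[0,0,0.14],0]]'
python3 - <<'E'
from h import *
n=nest(0);go(n[0],n[1],.0430,TY);print(ctrl.get_obs()['contact_force'])
E
```

```text
time: 25.48
eef_pos: [0.6352, 0.0126, 0.066]
eef_rot: [-0.0, 0.682, 0.731, -0.001]
contact_force: [-0.3, -0.2, -3.2]
width: 0.016
finger_force: 59.6
time: 25.9
eef_pos: [0.636, 0.0133, 0.0466]
eef_rot: [0.0, 0.682, 0.731, -0.0]
contact_force: [-0.8, -0.0, -1.7]
width: 0.0156
finger_force: 59.8
time: 26.32
eef_pos: [0.6362, 0.0133, 0.0435]
eef_rot: [0.0, 0.682, 0.731, -0.0]
contact_force: [-2.2, -0.4, 6.2]
width: 0.016
finger_force: 60.6
shift [ 0.058 -0.013  0.015] turn -0.04 alt 35.96 yaw 4.0 q7 -0.25 tcp [0.6362 0.0133 0.0435] w 0.016 tilt 0.02 t 26.3
[-2.18954427 -0.4427538   6.17513361]
```

```bash
J="python3 -m jog"
$J '[[30,[0,0,0],0],[30,[0,0,0],0],[30,[0,0,0],0],[30,[0,0,-0.6],0],[30,[0,0,-1.2],0]]'
$J '[[30,[0,0,-0.8],0],[30,[0,0,-1.6],0],[30,[0,0,-2.8],0],[30,[0,0,-2.8],0],[30,[0,0,-2.8],0]]'
python3 - <<'E'
from h import *
s=snap('wrist');print(blobs(s,.061,.072,(.5,.7,-.1,.12),40),blobs(s,.029,.039,(.5,.7,-.1,.12),40));print(nest(0,.046))
E
$J '[[30,[1.2,-0.4,0],0],[30,[2.4,-0.8,0],0],[30,[3.6,-1.2,0],0],[30,[4.8,-1.6,0],0],[30,[6,-2,0],0]]'
$J '[[30,[1.2,-0.4,0],1.1],[30,[2.4,-0.8,0],2.2],[30,[3.6,-1.2,0],3.3],[30,[4.8,-1.6,0],4.4],[30,[5.4,-1.8,0],5.3]]'
$J '[[30,[0,0,0],0],[30,[0,0,0],0],[30,[0,0,0],0],[30,[0,0,0],0],[30,[0,0,0],0]]'
python3 - <<'E'
from h import *
blk(.4984,.3461)
E
```

```text
time: 26.73
eef_pos: [0.6353, 0.0134, 0.0777]
eef_rot: [-0.001, 0.682, 0.731, -0.001]
contact_force: [0.2, -0.1, -0.2]
width: 0.0303
finger_force: 0.0
time: 27.15
eef_pos: [0.6383, 0.0137, 0.1651]
eef_rot: [0.002, 0.682, 0.731, 0.002]
contact_force: [0.1, 0.1, -0.9]
width: 0.0302
finger_force: 0.0
[(np.int32(441), array([0.5634, 0.0504, 0.0667]), array([563.1,  49.8]), array([17.5, 18.8]), 62.4), (np.int32(424), array([0.6103, 0.0527, 0.0669]), array([610.1,  52.5]), array([16.7, 18.9]), 2.7), (np.int32(371), array([0.6365, 0.012 , 0.0667]), array([636.5,  11.4]), array([15.9, 19.6]), 3.9)] [(np.int32(5590), array([0.5885, 0.0382, 0.0331]), array([592.5,  42.5]), array([92.2, 92.8]), 35.1), (np.int32(1532), array([0.6365, 0.0147, 0.0331]), array([636.5,  11.2]), array([45.8, 51.8]), 5.2)]
[0.63467647 0.01496896]
time: 27.62
eef_pos: [0.5618, 0.1897, 0.1608]
eef_rot: [-0.001, 0.682, 0.731, -0.001]
contact_force: [0.7, 1.2, -0.2]
width: 0.0298
finger_force: 0.0
time: 28.03
eef_pos: [0.4945, 0.3522, 0.1609]
eef_rot: [-0.002, 0.831, 0.557, -0.001]
contact_force: [0.1, 0.5, 0.0]
width: 0.0299
finger_force: 0.0
time: 28.45
eef_pos: [0.4995, 0.3443, 0.1621]
eef_rot: [0.001, 0.832, 0.554, -0.001]
contact_force: [0.0, 0.6, -0.1]
width: 0.03
finger_force: 0.0
(np.int32(1545), array([0.4997, 0.3493, 0.0291]), array([498.3, 346.3]), array([52., 46.]), 68.1)
(np.int32(375), array([0.4987, 0.3469, 0.0627]), array([498.5, 346.2]), array([18.9, 16.6]), 72.3)
block [0.4984  0.34625] normal -21.899999999999995
shift [ 0.042 -0.052  4.176] turn -0.15 alt 35.85 yaw -22.66 q7 -1.16 tcp [0.4994 0.3446 0.1623] w 0.0298 tilt 0.06 t 28.5
```

```bash
J="python3 -m jog"
$J '[[30,[0.02,-0.05,0],-0.15],[30,[0.02,-0.05,0.8],-0.15],[30,[0.02,-0.05,2],-0.15],[30,[0.02,-0.05,3],-0.15],[30,[0.02,-0.05,4.16],-0.15]]'
$J '[[30,[0,0,0],0],[30,[0,0,0],0],[12,[0,0,0],0],[12,[0,0,0],0],[12,[0,0,0],0]]' 60
$J '[[12,[0,0,0],0],[12,[0,0,-0.5],0],[12,[0,0,-1.4],0],[12,[0,0,-2.5],0],[12,[0,0,-3.6],0]]'
$J '[[12,[-1.1,0.6,0],0],[12,[-2.2,1.2,0],0],[12,[-3.3,1.8,0],0],[12,[-4.4,2.4,0],0],[12,[-5.5,3,0],0]]'
$J '[[12,[-1.1,0.6,0],-1],[12,[-2.2,1.2,0],-2],[12,[-3.3,1.8,0],-3],[12,[-4.2,2.4,0],-4],[12,[-4.2,2.5,0],-5.2]]'
$J '[[12,[0,0,0],0],[12,[0,0,0],0],[12,[0,0,0],0],[12,[0,0,0],0],[12,[0,0,0],0]]'
python3 - <<'E'
from h import *
n=nest(3);go(n[0],n[1],.043,TY)
E
```

```text
time: 28.92
eef_pos: [0.4985, 0.3478, 0.0376]
eef_rot: [-0.0, 0.828, 0.561, 0.001]
contact_force: [-0.0, -0.2, 0.5]
width: 0.0299
finger_force: 0.0
time: 29.33
eef_pos: [0.4984, 0.3484, 0.0397]
eef_rot: [-0.0, 0.828, 0.561, 0.002]
contact_force: [0.3, -0.6, -2.8]
width: 0.0155
finger_force: 59.5
time: 29.75
eef_pos: [0.4966, 0.3471, 0.147]
eef_rot: [0.0, 0.828, 0.561, -0.001]
contact_force: [-0.2, 1.0, -3.5]
width: 0.0156
finger_force: 59.5
time: 30.17
eef_pos: [0.5196, 0.1594, 0.1467]
eef_rot: [0.0, 0.828, 0.561, 0.0]
contact_force: [0.5, 0.4, -3.3]
width: 0.0157
finger_force: 59.6
time: 30.58
eef_pos: [0.5427, 0.0061, 0.1462]
eef_rot: [0.002, 0.683, 0.73, -0.003]
contact_force: [0.3, -0.3, -3.5]
width: 0.0157
finger_force: 59.6
time: 31.0
eef_pos: [0.5425, 0.018, 0.146]
eef_rot: [-0.0, 0.68, 0.734, 0.0]
contact_force: [0.4, 0.2, -3.3]
width: 0.0154
finger_force: 59.6
shift [-0.329 -0.043  3.432] turn 0.03 alt -35.97 yaw 4.37 q7 -0.26 tcp [0.5425 0.018  0.146 ] w 0.0154 tilt 0.02 t 31.0
```

```bash
J="python3 -m jog"
$J '[[12,[-0.2,-0.04,0],0],[12,[-0.2,-0.04,0.6],0],[12,[-0.2,-0.04,1.4],0],[12,[-0.2,-0.04,2.1],0],[12,[-0.2,-0.04,2.3],0]]'
$J '[[12,[0,0,0],0],[12,[0,0,0],0],[12,[0,0,0],0],[12,[0,0,0],0],[12,[0,0,0],0]]'
python3 - <<'E'
from h import *
n=nest(3);go(n[0],n[1]+.002,.0430,TY)
E
```

```text
time: 31.42
eef_pos: [0.54, 0.01, 0.0743]
eef_rot: [-0.002, 0.68, 0.733, -0.002]
contact_force: [-0.5, 0.2, -2.7]
width: 0.0157
finger_force: 59.6
time: 31.83
eef_pos: [0.5429, 0.0103, 0.0779]
eef_rot: [0.001, 0.68, 0.733, 0.001]
contact_force: [0.5, 0.1, -4.1]
width: 0.0158
finger_force: 59.5
shift [-0.002 -0.035  1.163] turn 0.01 alt -35.99 yaw 4.24 q7 -0.3 tcp [0.5429 0.0103 0.0779] w 0.0158 tilt 0.12 t 31.8
```

```bash
J="python3 -m jog"
$J '[[12,[0,-0.03,0.3],0],[12,[0,-0.03,0.6],0],[12,[0,-0.03,0.9],0],[12,[0,-0.03,1.1],0],[12,[0,-0.03,1.16],0]]'
$J '[[12,[0,0,0.02],0],[12,[0,0,0.02],0],[30,[0,0,0.02],0],[30,[0,0,0.02],0],[30,[0,0,0.02],0]]'
$J '[[30,[0,0,-0.5],0],[30,[0,0,-1.5],0],[30,[0,0,-2.5],0],[30,[0,0,-3.5],0],[30,[0,0,-4],0]]'
$J '[[30,[-0.2,0.6,0],0],[30,[-0.2,1.8,0],0],[30,[-0.2,3,0],0],[30,[-0.2,3.1,0],0],[30,[-0.2,3.1,0],0]]'
python3 - <<'E'
from h import *
s=snap('wrist','w5');[print(b) for b in blobs(s,.061,.072,(.5,.7,-.1,.12),40)];print([nest(k,.046) for k in (3,0)])
go(.6365,.0113,.042,TY)
E
```

```text
time: 32.25
eef_pos: [0.5414, 0.0102, 0.043]
eef_rot: [0.0, 0.681, 0.733, -0.001]
contact_force: [-8.0, 0.2, 35.9]
width: 0.0154
finger_force: 66.1
time: 32.67
eef_pos: [0.5416, 0.0103, 0.0411]
eef_rot: [0.0, 0.68, 0.733, 0.0]
contact_force: [-0.8, -0.1, -0.2]
width: 0.0298
finger_force: 0.0
time: 33.08
eef_pos: [0.5429, 0.0104, 0.164]
eef_rot: [0.001, 0.68, 0.733, 0.002]
contact_force: [1.0, -1.2, 0.5]
width: 0.0299
finger_force: 0.0
time: 33.5
eef_pos: [0.6368, 0.0114, 0.1609]
eef_rot: [0.0, 0.681, 0.733, 0.001]
contact_force: [-0.9, -0.8, -0.5]
width: 0.0302
finger_force: 0.0
(np.int32(460), array([0.5634, 0.0503, 0.0668]), array([562.9,  49.7]), array([17.5, 18.7]), 64.4)
(np.int32(436), array([0.6103, 0.0527, 0.0669]), array([610.1,  52.2]), array([16.5, 19.2]), 2.0)
(np.int32(423), array([0.543 , 0.0088, 0.0665]), array([542.2,   7.9]), array([17.2, 19.5]), 2.1)
(np.int32(392), array([0.6366, 0.0119, 0.0667]), array([636.7,  11.2]), array([16.5, 19.3]), 4.0)
[array([0.54292353, 0.00823104]), array([0.63467647, 0.01496896])]
shift [-3.000e-03  7.400e-02  3.948e+00] turn 0.01 alt -35.99 yaw 4.25 q7 -0.21 tcp [0.6344 0.0112 0.1604] w 0.0298 tilt 0.07 t 33.5
```

View pics/w5.png

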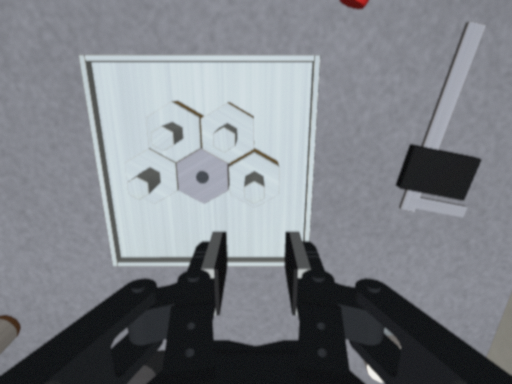

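```bash
J="python3 -m jog"
$J '[[30,[0,0.07,0.8],0],[30,[0,0.07,1.6],0],[30,[0,0.07,2.6],0],[30,[0,0.07,3.4],0],[30,[0,0.07,3.85],0]]'
$J '[[30,[0,0,0],0],[12,[0,0,0],0],[12,[0,0,0],0],[12,[0,0,0],0],[12,[0,0,0],0]]' 40
$J '[[12,[0.04,-0.02,0],0],[12,[0.08,-0.03,0],0],[12,[0.12,-0.04,0],0],[12,[0.12,-0.04,0],0],[12,[0.12,-0.04,0],0]]'
$J '[[30,[0,0,0],0],[30,[0,0,0],0],[30,[0,0,0],0],[30,[0,0,-0.6],0],[30,[0,0,-1.2],0]]'
$J '[[30,[0,0,-0.8],0],[30,[0,0,-1.6],0],[30,[0,0,-2.8],0],[30,[0,0,-2.8],0],[30,[0,0,-2.8],0]]'
python3 - <<'E'
from h import *
s=snap('wrist');[print(b) for b in blobs(s,.061,.072,(.5,.7,-.1,.12),40)];print([nest(k,.046) for k in (3,0)])
go(.41,.2388,.16,-12.1)
E
```

```text
time: 33.97
eef_pos: [0.6324, 0.0108, 0.0428]
eef_rot: [-0.002, 0.68, 0.733, -0.003]
contact_force: [-0.2, -0.7, 0.5]
width: 0.0298
finger_force: 0.0
time: 34.38
eef_pos: [0.637, 0.0112, 0.047]
eef_rot: [0.001, 0.68, 0.733, 0.001]
contact_force: [0.6, 0.3, -2.9]
width: 0.0157
finger_force: 41.8
time: 34.8
eef_pos: [0.6352, 0.0148, 0.0461]
eef_rot: [0.0, 0.68, 0.733, 0.0]
contact_force: [0.8, -0.9, -0.8]
width: 0.0158
finger_force: 42.1
time: 35.22
eef_pos: [0.634, 0.0149, 0.0814]
eef_rot: [-0.001, 0.68, 0.733, -0.001]
contact_force: [-1.1, -0.2, -0.1]
width: 0.0304
finger_force: 0.0
time: 35.63
eef_pos: [0.637, 0.0152, 0.1687]
eef_rot: [0.002, 0.68, 0.733, 0.002]
contact_force: [-0.8, -0.4, -0.6]
width: 0.0294
finger_force: 0.0
(np.int32(430), array([0.5634, 0.0503, 0.0668]), array([562.8,  49.9]), array([19.2, 16.9]), 34.1)
(np.int32(407), array([0.6102, 0.0529, 0.0669]), array([609.9,  52.6]), array([17.1, 18.7]), 3.2)
(np.int32(397), array([0.543 , 0.0088, 0.0665]), array([542.2,   8. ]), array([19.2, 17. ]), 32.7)
(np.int32(365), array([0.6359, 0.0154, 0.0668]), array([635.9,  14.6]), array([16.1, 18.8]), 4.4)
[array([0.54292353, 0.00823104]), array([0.63467647, 0.01496896])]
shift [ 8.001 -6.942  0.216] turn 3.27 alt -32.73 yaw 4.25 q7 -0.22 tcp [0.6354 0.0148 0.1669] w 0.0299 tilt 0.11 t 35.7
```

```bash
J="python3 -m jog"
$J '[[30,[0.8,-0.7,0],0],[30,[1.6,-1.4,0],0],[30,[2.4,-2.1,0.1],0],[30,[3.3,-2.8,0.1],0],[30,[4.2,-3.5,0.1],0]]'
$J '[[30,[0.9,-0.8,0],0.8],[30,[1.8,-1.6,0],1.6],[30,[2.7,-2.4,0.1],2.4],[30,[3.6,-3.2,0.1],3.3],[30,[3.8,-3.44,0.1],3.3]]'
$J '[[30,[0,0,0],0],[30,[0,0,0],0],[30,[0,0,0],0],[30,[0,0,0],0],[30,[0,0,0],0]]'
python3 - <<'E'
from h import *
blk(.41,.2388)
print(nest(4))
E
```

```text
time: 36.1
eef_pos: [0.5185, 0.1328, 0.1613]
eef_rot: [-0.001, 0.681, 0.733, -0.002]
contact_force: [0.3, 0.8, -0.1]
width: 0.03
finger_force: 0.0
time: 36.52
eef_pos: [0.4039, 0.2426, 0.1587]
eef_rot: [-0.001, 0.776, 0.63, -0.002]
contact_force: [0.1, 0.6, -0.5]
width: 0.0299
finger_force: 0.0
time: 36.93
eef_pos: [0.4108, 0.2373, 0.1597]
eef_rot: [0.0, 0.78, 0.626, -0.0]
contact_force: [0.5, -0.3, 0.1]
width: 0.0299
finger_force: 0.0
(np.int32(1563), array([0.4105, 0.2419, 0.0291]), array([410. , 238.6]), array([51.8, 46.4]), 19.0)
(np.int32(389), array([0.4096, 0.2394, 0.0627]), array([409.4, 238.8]), array([19. , 16.6]), 77.6)
block [0.4097 0.2387] normal -10.99999999999999
shift [ 0.035 -0.041  4.092] turn -0.28 alt 35.72 yaw -12.42 q7 -0.99 tcp [0.4107 0.2374 0.1598] w 0.0298 tilt 0.02 t 37.0
[ 0.56834414 -0.03071498]
```

```bash
J="python3 -m jog"
$J '[[30,[-0.01,-0.04,0],-0.2],[30,[-0.01,-0.04,0.8],-0.2],[30,[-0.01,-0.04,2],-0.2],[30,[-0.01,-0.04,3],-0.2],[30,[-0.01,-0.04,4.05],-0.2]]'
$J '[[30,[0,0,0],0],[30,[0,0,0],0],[12,[0,0,0],0],[12,[0,0,0],0],[12,[0,0,0],0]]' 60
$J '[[12,[0,0,0],0],[12,[0,0,-0.5],0],[12,[0,0,-1.4],0],[12,[0,0,-2.5],0],[12,[0,0,-3.6],0]]'
$J '[[12,[-0.8,0.7,0],0],[12,[-1.7,1.5,0],0],[12,[-2.6,2.3,0],0],[12,[-3.5,3.1,0],0],[12,[-4.3,3.9,0],0]]'
$J '[[12,[-0.9,0.8,0],-0.6],[12,[-1.8,1.6,0],-1.2],[12,[-2.6,2.4,0],-1.8],[12,[-3.2,3,0],-2.5],[12,[-3.2,3.07,0],-3.1]]'
$J '[[12,[0,0,1],0],[12,[0,0,1],0],[12,[0,0,1],0],[12,[0,0,1],0],[12,[0,0,1],0]]'
python3 - <<'E'
from h import *
n=nest(4);go(n[0],n[1],.043,TY)
E
```

```text
time: 37.4
eef_pos: [0.4091, 0.2386, 0.0376]
eef_rot: [-0.0, 0.773, 0.634, 0.001]
contact_force: [0.9, 0.2, -0.1]
width: 0.03
finger_force: 0.0
time: 37.82
eef_pos: [0.4092, 0.2391, 0.0401]
eef_rot: [0.0, 0.773, 0.634, 0.002]
contact_force: [0.2, 0.9, -3.9]
width: 0.0157
finger_force: 59.0
time: 38.23
eef_pos: [0.4075, 0.238, 0.1478]
eef_rot: [0.0, 0.773, 0.634, -0.001]
contact_force: [1.5, 0.5, -3.1]
width: 0.0158
finger_force: 59.2
time: 38.65
eef_pos: [0.4978, 0.0868, 0.1472]
eef_rot: [0.0, 0.773, 0.634, -0.0]
contact_force: [-0.3, 0.4, -4.2]
width: 0.0152
finger_force: 59.2
time: 39.07
eef_pos: [0.5724, -0.0308, 0.1471]
eef_rot: [0.003, 0.683, 0.731, -0.0]
contact_force: [0.4, -0.4, -2.9]
width: 0.0157
finger_force: 59.2
time: 39.48
eef_pos: [0.5698, -0.0222, 0.1176]
eef_rot: [0.001, 0.68, 0.733, 0.001]
contact_force: [0.6, -0.0, -3.4]
width: 0.0156
finger_force: 59.4
shift [-0.28  -0.073  2.486] turn 0.02 alt -35.98 yaw 4.31 q7 -0.23 tcp [ 0.5698 -0.0222  0.1176] w 0.0156 tilt 0.08 t 39.5
```

```bash
J="python3 -m jog"
$J '[[12,[-0.27,-0.06,0],0],[12,[-0.27,-0.06,0.4],0],[12,[-0.27,-0.06,1.0],0],[12,[-0.27,-0.06,1.3],0],[12,[-0.27,-0.06,1.3],0]]'
$J '[[12,[0,0,0],0],[12,[0,0,0],0],[12,[0,0,0],0],[12,[0,0,0],0],[12,[0,0,0],0]]'
python3 - <<'E'
from h import *
n=nest(4);go(n[0],n[1]+.0005,.0440,TY)
E
```

```text
time: 39.9
eef_pos: [0.5663, -0.0314, 0.0752]
eef_rot: [-0.002, 0.68, 0.733, -0.002]
contact_force: [0.1, -0.1, -2.8]
width: 0.0157
finger_force: 59.3
time: 40.32
eef_pos: [0.5687, -0.031, 0.0779]
eef_rot: [0.0, 0.68, 0.733, 0.0]
contact_force: [0.5, -0.2, -3.0]
width: 0.0157
finger_force: 59.3
shift [ 0.027 -0.012  1.132] turn 0.01 alt -35.99 yaw 4.25 q7 -0.25 tcp [ 0.5687 -0.031   0.0779] w 0.0157 tilt 0.06 t 40.3
```

```bash
J="python3 -m jog"
$J '[[12,[0.02,0,0.3],0],[12,[0.02,0,0.6],0],[12,[0.02,0,0.9],0],[12,[0.02,0,1.05],0],[12,[0.02,0,1.12],0]]'
$J '[[12,[0,0,0],0],[12,[0,0,0],0],[30,[0,0,0],0],[30,[0,0,0],0],[30,[0,0,0],0]]'
$J '[[30,[0,0,-0.5],0],[30,[0,0,-1.5],0],[30,[0,0,-2.5],0],[30,[0,0,-3.5],0],[30,[0,0,-4],0]]'
python3 - <<'E'
from h import *
s=snap('wrist');[print(b) for b in blobs(s,.061,.072,(.5,.7,-.1,.12),40)];print(nest(4,.046))
E
$J '[[30,[1.2,-0.4,0],0],[30,[2.4,-0.8,0],0],[30,[3.6,-1.2,0],0],[30,[4.8,-1.7,0],0],[30,[6,-2.2,0],0]]'
$J '[[30,[1.2,-0.4,0],0.7],[30,[2.4,-0.8,0],1.4],[30,[3.6,-1.2,0],2.1],[30,[4.8,-1.7,0],2.8],[30,[6,-2.3,0],3.4]]'
$J '[[30,[0.32,0,0],0],[30,[0.32,0,0],0],[30,[0.32,0,0],0],[30,[0.32,0,0],0],[30,[0.32,0,0],0]]'
python3 - <<'E'
from h import *
blk(.4061,.3286)
print(nest(5))
E
```

```text
time: 40.73
eef_pos: [0.5673, -0.0305, 0.0437]
eef_rot: [-0.001, 0.68, 0.733, -0.002]
contact_force: [-6.1, -0.0, 25.6]
width: 0.0155
finger_force: 63.0
time: 41.15
eef_pos: [0.5689, -0.0303, 0.0437]
eef_rot: [0.0, 0.68, 0.733, 0.0]
contact_force: [0.4, 0.1, -0.7]
width: 0.0302
finger_force: 0.0
time: 41.57
eef_pos: [0.5704, -0.0303, 0.1671]
eef_rot: [0.002, 0.68, 0.733, 0.002]
contact_force: [0.9, 0.8, -1.7]
width: 0.0302
finger_force: 0.0
(np.int32(464), array([0.5626, 0.0498, 0.067 ]), array([562.8,  49.8]), array([18.4, 16.8]), 33.4)
(np.int32(479), array([0.6096, 0.0524, 0.0668]), array([609.7,  52.4]), array([16.9, 19. ]), 64.7)
(np.int32(413), array([0.5421, 0.0083, 0.0669]), array([541.8,   8.2]), array([16.8, 19. ]), 2.5)
(np.int32(432), array([0.6352, 0.0148, 0.0667]), array([635.8,  14.3]), array([19.1, 17.2]), 33.0)
(np.int32(379), array([ 0.568 , -0.0302,  0.0666]), array([567.8, -31. ]), array([17.3, 18.9]), 61.3)
[ 0.56877937 -0.02981466]
time: 42.03
eef_pos: [0.4886, 0.1456, 0.1636]
eef_rot: [0.0, 0.681, 0.733, 0.0]
contact_force: [1.2, 0.4, 0.8]
width: 0.0301
finger_force: 0.0
time: 42.45
eef_pos: [0.4068, 0.3204, 0.1636]
eef_rot: [0.0, 0.782, 0.623, 0.001]
contact_force: [0.6, -0.4, -0.4]
width: 0.03
finger_force: 0.0
time: 42.87
eef_pos: [0.4101, 0.3253, 0.1634]
eef_rot: [0.001, 0.782, 0.623, -0.001]
contact_force: [-1.1, -0.3, 0.2]
width: 0.0301
finger_force: 0.0
(np.int32(1530), array([0.4068, 0.3318, 0.0291]), array([405.6, 328.8]), array([52.3, 45.8]), 77.9)
(np.int32(374), array([0.4061, 0.3294, 0.0628]), array([405.7, 329. ]), array([18.2, 16.7]), 76.9)
block [0.40565 0.3289 ] normal -12.099999999999984
shift [ 0.081 -0.17   4.219] turn -0.17 alt 35.83 yaw -12.96 q7 -1.16 tcp [0.4101 0.3256 0.1636] w 0.0297 tilt 0.08 t 42.9
[ 0.61521792 -0.02727279]
```

```bash
J="python3 -m jog"
$J '[[30,[0.03,-0.17,0],-0.2],[30,[0.03,-0.17,0.8],-0.2],[30,[0.03,-0.17,2],-0.2],[30,[0.03,-0.17,3],-0.2],[30,[0.03,-0.17,4.18],-0.2]]'
$J '[[30,[0,0,0],0],[30,[0,0,0],0],[12,[0,0,0],0],[12,[0,0,0],0],[12,[0,0,0],0]]' 60
$J '[[12,[0,0,0],0],[12,[0,0,-0.5],0],[12,[0,0,-1.4],0],[12,[0,0,-2.5],0],[12,[0,0,-3.6],0]]'
$J '[[12,[-0.8,0.7,0],0],[12,[-1.6,1.5,0],0],[12,[-2.5,2.3,0],0],[12,[-3.4,3.1,0],0],[12,[-4.2,3.9,0],0]]'
$J '[[12,[-0.9,0.8,0],-0.6],[12,[-1.8,1.6,0],-1.2],[12,[-2.7,2.4,0],-1.8],[12,[-3.6,3.2,0],-2.5],[12,[-4.4,4.0,0],-3.3]]'
python3 - <<'E'
from h import *
n=nest(5,.0475);go(n[0],n[1],.12,TY)
E
```

```text
time: 43.33
eef_pos: [0.4052, 0.3297, 0.0381]
eef_rot: [-0.0, 0.776, 0.631, 0.001]
contact_force: [0.4, 0.4, -0.4]
width: 0.03
finger_force: 0.0
time: 43.75
eef_pos: [0.4053, 0.3305, 0.0404]
eef_rot: [-0.0, 0.776, 0.631, 0.002]
contact_force: [-0.7, -0.3, -2.5]
width: 0.0153
finger_force: 59.5
time: 44.17
eef_pos: [0.4036, 0.3292, 0.1479]
eef_rot: [0.0, 0.776, 0.631, -0.001]
contact_force: [1.6, 0.4, -2.6]
width: 0.0155
finger_force: 59.6
time: 44.58
eef_pos: [0.4933, 0.1803, 0.1473]
eef_rot: [0.0, 0.776, 0.631, -0.0]
contact_force: [0.6, -0.0, -2.7]
width: 0.0155
finger_force: 59.6
time: 45.0
eef_pos: [0.5838, 0.0262, 0.1471]
eef_rot: [0.0, 0.676, 0.736, -0.0]
contact_force: [0.1, 1.0, -3.6]
width: 0.0153
finger_force: 59.6
shift [-1.879  0.9    0.906] turn 0.13 alt -35.87 yaw 4.86 q7 -0.31 tcp [0.5838 0.0262 0.1471] w 0.0153 tilt 0.07 t 45.0
```

```bash
J="python3 -m jog"
$J '[[12,[-0.7,0.3,0.2],0],[12,[-1.3,0.6,0.4],0],[12,[-1.7,0.85,0.8],0],[12,[-1.7,0.85,0.9],0],[12,[-1.7,0.85,0.9],0]]'
$J '[[12,[0,0,0],0],[12,[0,0,0],0],[12,[0,0,0],0],[12,[0,0,0],0],[12,[0,0,0],0]]'
python3 - <<'E'
from h import *
n=nest(5,.0475);go(n[0],n[1]+.0015,.08,TY)
E
```

```text
time: 45.42
eef_pos: [0.6123, -0.0208, 0.1188]
eef_rot: [-0.001, 0.678, 0.735, -0.001]
contact_force: [0.3, 0.8, -3.0]
width: 0.016
finger_force: 59.6
time: 45.83
eef_pos: [0.6134, -0.0188, 0.1199]
eef_rot: [0.0, 0.677, 0.736, 0.0]
contact_force: [1.1, 0.5, -2.6]
width: 0.0156
finger_force: 59.6
shift [-0.25   0.048  1.33 ] turn 0.12 alt -35.88 yaw 4.82 q7 -0.24 tcp [ 0.6134 -0.0188  0.1199] w 0.0156 tilt 0.03 t 45.8
```

```bash
J="python3 -m jog"
$J '[[12,[-0.24,0.06,0],0.1],[12,[-0.24,0.06,0.4],0.1],[12,[-0.24,0.06,0.9],0.1],[12,[-0.24,0.06,1.3],0.1],[12,[-0.24,0.06,1.33],0.1]]'
$J '[[12,[0,0,0],0],[12,[0,0,0],0],[12,[0,0,0],0],[12,[0,0,0],0],[12,[0,0,0],0]]'
python3 - <<'E'
from h import *
n=nest(5,.0475);go(n[0],n[1]+.0015,.044,TY)
E
```

```text
time: 46.25
eef_pos: [0.6136, -0.0273, 0.0764]
eef_rot: [-0.002, 0.681, 0.733, -0.002]
contact_force: [-1.0, -0.5, -3.6]
width: 0.0156
finger_force: 59.5
time: 46.67
eef_pos: [0.6163, -0.0266, 0.0801]
eef_rot: [0.0, 0.68, 0.733, 0.0]
contact_force: [0.2, -0.7, -2.6]
width: 0.0156
finger_force: 59.5
shift [ 0.017 -0.028  1.205] turn 0.01 alt -35.99 yaw 4.25 q7 -0.26 tcp [ 0.6163 -0.0266  0.0801] w 0.0156 tilt 0.07 t 46.7
```

Well aligned; descend gently.

```bash
J="python3 -m jog"
$J '[[12,[0.02,-0.03,0.2],0],[12,[0.02,-0.03,0.4],0],[12,[0.02,-0.03,0.6],0],[12,[0.02,-0.03,0.8],0],[12,[0.02,-0.03,0.9],0]]'
$J '[[12,[0,0,0.06],0],[12,[0,0,0.12],0],[12,[0,0,0.18],0],[12,[0,0,0.24],0],[12,[0,0,0.3],0]]'
python3 - <<'E'
from h import *
n=nest(5,.0475);go(n[0],n[1]+.0015,.044,TY);print(ctrl.get_obs()['contact_force'])
E
```

```text
time: 47.08
eef_pos: [0.6141, -0.0262, 0.0512]
eef_rot: [-0.001, 0.68, 0.733, -0.001]
contact_force: [-0.6, -0.2, -3.8]
width: 0.0155
finger_force: 59.7
time: 47.5
eef_pos: [0.6153, -0.0262, 0.0438]
eef_rot: [0.0, 0.68, 0.733, 0.0]
contact_force: [-2.5, -1.8, 12.8]
width: 0.0157
finger_force: 61.5
shift [ 0.001  0.007 -0.007] turn 0.01 alt -35.99 yaw 4.25 q7 -0.29 tcp [ 0.6153 -0.0262  0.0438] w 0.0157 tilt 0.04 t 47.5
[-2.46276658 -1.83753301 12.81682793]
```

Seated. Release, lift, check everything.

```bash
J="python3 -m jog"
$J '[[12,[0,0,0],0],[30,[0,0,0],0],[30,[0,0,0],0],[30,[0,0,0],0],[30,[0,0,-0.4],0]]'
$J '[[30,[0,0,-0.8],0],[30,[0,0,-1.8],0],[30,[0,0,-3],0],[30,[0,0,-4.2],0],[30,[0,0,-5],0]]'
$J '[[30,[0,0,-0.5],0],[30,[0,0,-0.5],0],[30,[0,0,-0.5],0],[30,[0,0,-0.5],0],[30,[0,0,-0.5],0]]'
python3 - <<'E'
from h import *
s=snap('wrist','w6');B=[b for b in blobs(s,.061,.072,(.5,.7,-.1,.12),40)]
N=np.array([nest(k,.046) for k in range(6)]);C=np.array([b[2] for b in B])/1000
for b,c in zip(B,C):
    d=np.hypot(*(N-c).T);print(b[1][2],c,b[3],b[4],'nest',d.argmin(),'err',d.min().round(4),'hub',np.hypot(*(c-HUB)).round(4),'nb',np.sort(np.hypot(*(C-c).T))[1:3].round(4))
print([b for b in blobs(s,.029,.039,(.5,.7,-.1,.12),200)])
s=snap('side','s3')
print(blobs(s,.015,.03,(.4,.65,-.45,-.3),30),blobs(s,.04,.053,(.4,.65,-.45,-.1),30))
E
```

```text
time: 47.92
eef_pos: [0.6135, -0.0262, 0.0542]
eef_rot: [-0.001, 0.68, 0.733, -0.001]
contact_force: [-0.3, -0.4, 0.1]
width: 0.0301
finger_force: 0.0
time: 48.33
eef_pos: [0.6163, -0.0258, 0.2101]
eef_rot: [0.002, 0.68, 0.733, 0.002]
contact_force: [0.8, -0.2, -0.8]
width: 0.0297
finger_force: 0.0
time: 48.75
eef_pos: [0.6137, -0.0263, 0.2192]
eef_rot: [-0.001, 0.68, 0.733, -0.001]
contact_force: [-0.1, -0.1, 0.4]
width: 0.0299
finger_force: 0.0
0.0669 [0.563  0.0498] [16.7 18.6] 0.2 nest 2 err 0.0002 hub 0.0461 nb [0.0469 0.0473]
0.067 [0.6102 0.0523] [15.7 18.4] 4.0 nest 1 err 0.0016 hub 0.046 nb [0.0459 0.0473]
0.0668 [0.5421 0.0078] [17.2 18.3] 6.2 nest 3 err 0.0009 hub 0.0469 nb [0.0463 0.0469]
0.0669 [0.6361 0.0144] [16.5 19.1] 5.2 nest 0 err 0.0015 hub 0.0474 nb [0.0459 0.0463]
0.0667 [ 0.568  -0.0306] [17.1 18.7] 5.2 nest 4 err 0.0011 hub 0.047 nb [0.0463 0.0489]
0.0667 [ 0.6168 -0.0277] [16.1 19.4] 4.3 nest 5 err 0.0025 hub 0.0483 nb [0.0463 0.0489]
[(np.int32(9419), array([0.5897, 0.0155, 0.0331]), array([588.9,  10.7]), array([139.4, 134.3]), 64.5)]
[(np.int32(596), array([ 0.5146, -0.3472,  0.0227]), array([ 520.3, -345. ]), array([142.4,  16.9]), 2.3)] [(np.int32(275), array([ 0.506 , -0.2732,  0.0458]), array([ 508., -271.]), array([41. , 39.6]), 47.5)]
```

View pics/w6.png

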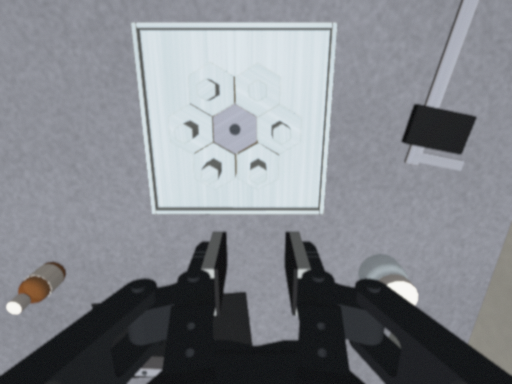

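View pics/s3.png

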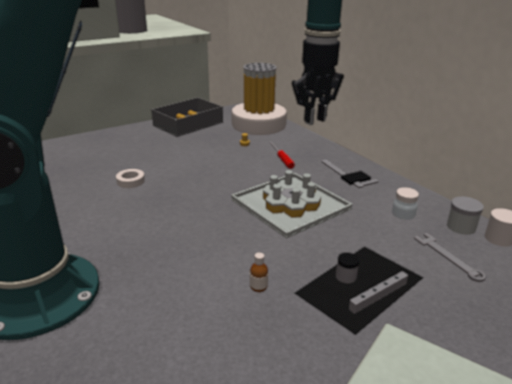

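```bash
python3 -c "
from h import *
go(.6165,-.0270,.046,TY)"
```

```text
shift [-0.034  0.099  5.769] turn 0.01 alt -35.99 yaw 4.26 q7 -0.18 tcp [ 0.614  -0.0262  0.2191] w 0.03 tilt 0.16 t 48.9
```

```bash
J="python3 -m jog"
$J '[[30,[-0.03,0.06,0.8],0],[30,[-0.03,0.06,1.8],0],[30,[-0.03,0.06,2.9],0],[30,[-0.03,0.06,4],0],[30,[-0.03,0.06,4.8],0]]'
$J '[[30,[0,0,0.5],0],[30,[0,0,0.9],0],[30,[0,0,0.9],0],[30,[0,0,0.9],0],[30,[0,0,0.9],0]]'
$J '[[30,[0,0,0],0],[12,[0,0,0],0],[12,[0,0,0],0],[12,[0,0,0],0],[12,[0,0,0],0]]' 40
$J '[[12,[0.02,-0.02,0],0],[12,[0.04,-0.04,0],0],[12,[0.06,-0.05,0],0],[12,[0.06,-0.05,0],0],[12,[0.06,-0.05,0],0]]'
$J '[[30,[0,0,0],0],[30,[0,0,0],0],[30,[0,0,0],0],[30,[0,0,-0.4],0],[30,[0,0,-0.8],0]]'
$J '[[30,[0,0,-0.8],0],[30,[0,0,-1.8],0],[30,[0,0,-3],0],[30,[0,0,-4.2],0],[30,[0,0,-4.5],0]]'
$J '[[30,[0,0,0],0],[30,[0,0,0],0],[30,[0,0,0],0],[30,[0,0,0],0],[30,[0,0,0],0]]'
python3 - <<'E'
from h import *
s=snap('wrist','w7');B=[b for b in blobs(s,.061,.072,(.5,.7,-.1,.12),40)]
N=np.array([nest(k,.046) for k in range(6)]);C=np.array([b[2] for b in B])/1000
for b,c in zip(B,C):
    d=np.hypot(*(N-c).T);print(b[1][2],c,b[3],b[4],'nest',d.argmin(),'err',d.min().round(4),'hub',np.hypot(*(c-HUB)).round(4),'nb',np.sort(np.hypot(*(C-c).T))[1:3].round(4))
print([b for b in blobs(s,.029,.039,(.5,.7,-.1,.12),200)])
E
```

```text
time: 49.27
eef_pos: [0.6149, -0.027, 0.073]
eef_rot: [-0.002, 0.68, 0.733, -0.001]
contact_force: [-0.0, -0.8, -0.3]
width: 0.0299
finger_force: 0.0
time: 49.68
eef_pos: [0.6176, -0.0267, 0.0503]
eef_rot: [0.001, 0.68, 0.733, 0.001]
contact_force: [-0.8, -0.3, -1.2]
width: 0.0302
finger_force: 0.0
time: 50.1
eef_pos: [0.6173, -0.027, 0.0506]
eef_rot: [0.001, 0.68, 0.733, 0.0]
contact_force: [-1.0, -1.2, 5.9]
width: 0.0162
finger_force: 41.6
time: 50.52
eef_pos: [0.617, -0.0267, 0.0506]
eef_rot: [0.002, 0.681, 0.733, 0.001]
contact_force: [1.2, -2.9, 7.3]
width: 0.0159
finger_force: 41.6
time: 50.93
eef_pos: [0.614, -0.0247, 0.0734]
eef_rot: [-0.001, 0.68, 0.733, -0.001]
contact_force: [-0.3, -0.5, 0.2]
width: 0.0299
finger_force: 0.0
time: 51.35
eef_pos: [0.6188, -0.0244, 0.2158]
eef_rot: [0.004, 0.68, 0.733, 0.004]
contact_force: [0.8, 0.3, 1.0]
width: 0.0298
finger_force: 0.0
time: 51.77
eef_pos: [0.6139, -0.0253, 0.2067]
eef_rot: [-0.001, 0.68, 0.733, -0.001]
contact_force: [-0.3, -0.2, 0.1]
width: 0.0301
finger_force: 0.0
0.0669 [0.5621 0.0526] [17.  18.6] 50.3 nest 2 err 0.0031 hub 0.0489 nb [0.0469 0.0478]
0.067 [0.6099 0.0521] [15.9 18.5] 4.3 nest 1 err 0.0014 hub 0.0457 nb [0.0458 0.0478]
0.0667 [0.5303 0.0181] [16.5 18.7] 46.2 nest 3 err 0.016 hub 0.0589 nb [0.0469 0.0617]
0.0668 [0.6361 0.0145] [17.  18.6] 62.5 nest 0 err 0.0015 hub 0.0474 nb [0.0458 0.0463]
0.0667 [ 0.5682 -0.0306] [17. 19.] 5.9 nest 4 err 0.001 hub 0.047 nb [0.0491 0.0617]
0.0666 [ 0.6172 -0.0278] [16.9 18.5] 59.8 nest 5 err 0.0029 hub 0.0486 nb [0.0463 0.0491]
[(np.int32(10106), array([0.5879, 0.0176, 0.0331]), array([588.2,  12.3]), array([134.9, 146.9]), 36.5)]
```

```bash
J="python3 -m jog"
$J '[[30,[0,-0.7,0.3],0.7],[30,[0.4,-1.4,0.6],1.4],[30,[0.8,-2.1,1],2.1],[30,[1.2,-2.7,1.5],2.8],[30,[1.2,-2.8,1.5],3.4]]'
$J '[[30,[0,0,0],0],[30,[0,0,0],0],[30,[0,0,0],0],[30,[0,0,0],0],[30,[0,0,0],0]]'
python3 - <<'E'
from h import *
s=snap('wrist','w8');[print(b) for b in blobs(s,.061,.072,(.5,.7,-.1,.12),40)]
go(.5303,.0181,.044,-13)
E
```

```text
time: 52.23
eef_pos: [0.522, 0.0065, 0.1603]
eef_rot: [-0.003, 0.781, 0.625, -0.004]
contact_force: [-1.4, 0.7, -0.2]
width: 0.0301
finger_force: 0.0
time: 52.65
eef_pos: [0.5298, 0.0041, 0.1638]
eef_rot: [0.0, 0.781, 0.624, 0.001]
contact_force: [0.8, -0.2, -0.4]
width: 0.0298
finger_force: 0.0
(np.int32(480), array([0.6093, 0.0527, 0.0667]), array([609.5,  52.6]), array([17. , 18.8]), 64.4)
(np.int32(440), array([0.5615, 0.053 , 0.0669]), array([561.5,  52.6]), array([18.5, 17. ]), 22.6)
(np.int32(450), array([0.635 , 0.0152, 0.0666]), array([635.8,  14.5]), array([19.1, 17.3]), 33.7)
(np.int32(396), array([0.5298, 0.0187, 0.0667]), array([529.7,  18.1]), array([18.8, 16.4]), 77.1)
(np.int32(398), array([ 0.6163, -0.0268,  0.0664]), array([616.9, -27.4]), array([17.1, 18.6]), 4.5)
(np.int32(361), array([ 0.5678, -0.0297,  0.0665]), array([567.9, -30.5]), array([16.9, 19.1]), 3.4)
shift [ 0.458 -0.084  3.992] turn 0.05 alt -35.95 yaw -12.77 q7 -0.53 tcp [0.5296 0.0041 0.1637] w 0.0301 tilt 0.06 t 52.7
```

View pics/w8.png

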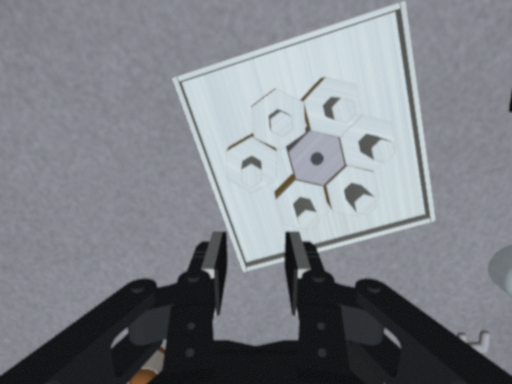

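```bash
J="python3 -m jog"
$J '[[30,[0.44,-0.02,0],0],[30,[0.44,-0.05,0.8],0],[30,[0.44,-0.05,2],0],[30,[0.44,-0.05,3],0],[30,[0.44,-0.05,3.9],0]]'
$J '[[30,[0,0,0],0],[30,[0,0,0],0],[12,[0,0,0],0],[12,[0,0,0],0],[12,[0,0,0],0]]' 60
$J '[[12,[0,0,0],0],[12,[0,0,-0.5],0],[12,[0,0,-1.0],0],[12,[0,0,-1.3],0],[12,[0,0,-1.3],0]]'
$J '[[12,[-0.2,-0.1,0],-0.8],[12,[-0.4,-0.2,0],-1.6],[12,[-0.49,-0.29,0],-2.4],[12,[-0.49,-0.29,0],-3.4],[12,[-0.49,-0.29,0],-3.4]]'
$J '[[12,[0,0,0.3],0],[12,[0,0,0.6],0],[12,[0,0,0.9],0],[12,[0,0,1.1],0],[12,[0,0,1.15],0]]'
python3 - <<'E'
from h import *
go(.518,.006,.045,TY)
E
```

```text
time: 53.12
eef_pos: [0.5306, 0.0189, 0.0452]
eef_rot: [-0.0, 0.781, 0.625, 0.001]
contact_force: [-0.4, 0.4, -0.6]
width: 0.0301
finger_force: 0.0
time: 53.53
eef_pos: [0.531, 0.0178, 0.0479]
eef_rot: [0.001, 0.781, 0.624, 0.001]
contact_force: [-0.4, -0.6, -3.5]
width: 0.0153
finger_force: 60.2
time: 53.95
eef_pos: [0.5317, 0.0177, 0.0877]
eef_rot: [0.001, 0.781, 0.624, 0.002]
contact_force: [-0.1, 0.9, -2.7]
width: 0.0154
finger_force: 60.3
time: 54.37
eef_pos: [0.5177, 0.0047, 0.0851]
eef_rot: [-0.0, 0.68, 0.733, -0.0]
contact_force: [0.3, -0.2, -3.2]
width: 0.0153
finger_force: 60.2
time: 54.78
eef_pos: [0.5174, 0.0054, 0.0493]
eef_rot: [-0.001, 0.68, 0.733, -0.001]
contact_force: [0.4, 0.1, -3.3]
width: 0.0156
finger_force: 60.1
shift [0.019 0.022 0.142] turn 0.01 alt -35.99 yaw 4.26 q7 -0.44 tcp [0.5174 0.0054 0.0493] w 0.0156 tilt 0.17 t 54.8
```

```bash
J="python3 -m jog"
$J '[[12,[0,0,0.05],0],[12,[0,0,0.05],0],[30,[0,0,0.05],0],[30,[0,0,0.05],0],[30,[0,0,0.05],0]]'
$J '[[30,[0,0,-0.8],0],[30,[0,0,-1.8],0],[30,[0,0,-3],0],[30,[0,0,-3.8],0],[30,[0,0,-3.8],0]]'
$J '[[30,[0.5,0.5,0],0.6],[30,[1,1,0],1.2],[30,[1.4,1.58,0],1.8],[30,[1.4,1.58,0],2.5],[30,[1.4,1.58,0],2.5]]'
$J '[[30,[0,0,0],0],[30,[0,0,0],0],[30,[0,0,0],0],[30,[0,0,0],0],[30,[0,0,0],0]]'
python3 - <<'E'
from h import *
s=snap('wrist');b=blobs(s,.061,.072,(.5,.7,-.1,.12),40);[print(i) for i in b]
p=min(b,key=lambda i:np.hypot(*(i[2]-[562,52.6])))[2]/1000;go(p[0],p[1],.044,-8.5)
E
```

```text
time: 55.2
eef_pos: [0.5192, 0.0053, 0.0502]
eef_rot: [0.001, 0.68, 0.733, 0.001]
contact_force: [0.5, 0.0, 0.2]
width: 0.0301
finger_force: 0.0
time: 55.62
eef_pos: [0.5222, 0.0058, 0.1688]
eef_rot: [0.004, 0.681, 0.733, 0.004]
contact_force: [0.3, -0.1, -0.5]
width: 0.0302
finger_force: 0.0
time: 56.03
eef_pos: [0.5633, 0.052, 0.1634]
eef_rot: [0.0, 0.756, 0.655, 0.0]
contact_force: [-0.8, 0.0, 0.0]
width: 0.0302
finger_force: 0.0
time: 56.45
eef_pos: [0.5623, 0.0501, 0.1635]
eef_rot: [-0.0, 0.756, 0.654, -0.0]
contact_force: [0.2, 0.5, -0.0]
width: 0.0299
finger_force: 0.0
(np.int32(404), array([0.6096, 0.0533, 0.0666]), array([609.9,  52.5]), array([17.1, 19. ]), 63.7)
(np.int32(389), array([0.5619, 0.0536, 0.0667]), array([561.7,  52.9]), array([16.9, 18.9]), 51.7)
(np.int32(379), array([0.6354, 0.0157, 0.0664]), array([635.8,  14.8]), array([17. , 18.7]), 4.3)
(np.int32(270), array([ 0.6181, -0.0257,  0.0664]), array([618.2, -26.2]), array([15.6, 17. ]), 42.9)
(np.int32(325), array([ 0.5679, -0.0293,  0.0663]), array([567.9, -30.1]), array([17. , 19.1]), 3.1)
shift [ 0.085 -0.033  3.982] turn 0.05 alt -35.95 yaw -8.26 q7 -0.56 tcp [0.5623 0.0503 0.1635] w 0.0299 tilt 0.02 t 56.5
```

```bash
J="python3 -m jog"
$J '[[30,[0.06,-0.02,0],0],[30,[0.06,-0.03,0.8],0],[30,[0.06,-0.03,2],0],[30,[0.06,-0.03,3],0],[30,[0.06,-0.03,3.9],0]]'
$J '[[30,[0,0,0],0],[30,[0,0,0],0],[12,[0,0,0],0],[12,[0,0,0],0],[12,[0,0,0],0]]' 60
$J '[[12,[0,0,0],0],[12,[0,0,-0.5],0],[12,[0,0,-1.0],0],[12,[0,0,-1.4],0],[12,[0,0,-1.4],0]]'
$J '[[12,[-0.08,0,0],-0.8],[12,[-0.08,0,0],-1.6],[12,[-0.08,0,0],-2.5],[12,[-0.08,0,0],-2.5],[12,[-0.08,0,0],-2.5]]'
$J '[[12,[0,0,0],0],[12,[0,0,0],0],[12,[0,0,0],0],[12,[0,0,0],0],[12,[0,0,0],0]]'
python3 - <<'E'
from h import *
n=nest(2,.047);go(n[0],n[1],.046,TY)
E
```

```text
time: 56.92
eef_pos: [0.5617, 0.0525, 0.0452]
eef_rot: [-0.0, 0.756, 0.654, 0.0]
contact_force: [0.4, -0.4, -0.9]
width: 0.03
finger_force: 0.0
time: 57.33
eef_pos: [0.5624, 0.0527, 0.0479]
eef_rot: [0.0, 0.756, 0.654, 0.001]
contact_force: [-0.2, 0.8, -2.7]
width: 0.0153
finger_force: 60.9
time: 57.75
eef_pos: [0.5641, 0.0528, 0.0913]
eef_rot: [0.002, 0.756, 0.654, 0.002]
contact_force: [0.7, 0.5, -2.2]
width: 0.0155
finger_force: 60.9
time: 58.17
eef_pos: [0.5615, 0.0499, 0.0883]
eef_rot: [-0.0, 0.681, 0.732, -0.0]
contact_force: [-0.3, -0.3, -2.9]
width: 0.0154
finger_force: 60.9
time: 58.58
eef_pos: [0.5616, 0.0503, 0.0885]
eef_rot: [0.0, 0.68, 0.733, -0.0]
contact_force: [-0.0, -0.3, -3.0]
width: 0.0156
finger_force: 60.9
shift [0.005 0.027 1.416] turn 0.01 alt -35.99 yaw 4.24 q7 -0.47 tcp [0.5616 0.0503 0.0885] w 0.0156 tilt 0.01 t 58.6
```

```bash
J="python3 -m jog"
$J '[[12,[0,0.03,0.3],0],[12,[0,0.03,0.6],0],[12,[0,0.03,0.9],0],[12,[0,0.03,1.2],0],[12,[0,0.03,1.38],0]]'
$J '[[12,[0,0,0],0],[12,[0,0,0],0],[30,[0,0,0],0],[30,[0,0,0],0],[30,[0,0,0],0]]'
$J '[[30,[0,0,-0.8],0],[30,[0,0,-1.8],0],[30,[0,0,-3],0],[30,[0,0,-3.8],0],[30,[0,0,-3.8],0]]'
$J '[[30,[-0.5,-0.5,0],0],[30,[-1,-1,0],0],[30,[-1.4,-1.58,0],0],[30,[-1.4,-1.58,0],0],[30,[-1.4,-1.58,0],0]]'
$J '[[30,[0,0,0],0],[30,[0,0,0],0],[30,[0,0,0],0],[30,[0,0,0],0],[30,[0,0,0],0]]'
python3 - <<'E'
from h import *
s=snap('wrist');b=blobs(s,.061,.072,(.5,.7,-.1,.12),40);[print(i) for i in b]
p=min(b,key=lambda i:np.hypot(*(i[2]-[518,6])))[2]/1000;go(p[0],p[1],.044,TY)
E
```

```text
time: 59.0
eef_pos: [0.5612, 0.0499, 0.0472]
eef_rot: [-0.001, 0.68, 0.733, -0.002]
contact_force: [-14.1, -2.4, 66.9]
width: 0.0156
finger_force: 69.9
time: 59.42
eef_pos: [0.5628, 0.0503, 0.0468]
eef_rot: [0.0, 0.68, 0.733, 0.0]
contact_force: [-0.1, -0.6, -0.2]
width: 0.03
finger_force: 0.0
time: 59.83
eef_pos: [0.5663, 0.0511, 0.1659]
eef_rot: [0.003, 0.681, 0.733, 0.004]
contact_force: [-0.1, 0.3, 0.4]
width: 0.0302
finger_force: 0.0
time: 60.25
eef_pos: [0.5172, 0.0036, 0.1604]
eef_rot: [-0.0, 0.681, 0.732, -0.001]
contact_force: [0.6, 0.4, 0.7]
width: 0.0299
finger_force: 0.0
time: 60.67
eef_pos: [0.5187, 0.0054, 0.161]
eef_rot: [-0.0, 0.68, 0.733, 0.0]
contact_force: [0.9, -0.0, -0.5]
width: 0.0297
finger_force: 0.0
(np.int32(443), array([0.5617, 0.0496, 0.0668]), array([561.9,  49.4]), array([16.9, 18.7]), 65.4)
(np.int32(470), array([0.6094, 0.0529, 0.0666]), array([610.4,  52.5]), array([17. , 19.4]), 63.5)
(np.int32(420), array([0.6347, 0.0151, 0.0664]), array([635.7,  14.2]), array([19. , 17.5]), 32.2)
(np.int32(390), array([0.5184, 0.0052, 0.0667]), array([518.5,   4.1]), array([16.5, 19.4]), 4.2)
(np.int32(293), array([ 0.5681, -0.0284,  0.0664]), array([568.3, -28.8]), array([14.4, 18.8]), 78.2)
(np.int32(378), array([ 0.6161, -0.0268,  0.0663]), array([616.9, -27.5]), array([17.4, 18.5]), 2.6)
shift [-0.04  -0.008  3.902] turn 0.02 alt -35.98 yaw 4.29 q7 -0.34 tcp [0.5186 0.0053 0.1611] w 0.03 tilt 0.02 t 60.7
```

```bash
J="python3 -m jog"
$J '[[30,[-0.04,-0.01,0],0],[30,[-0.04,-0.01,0.8],0],[30,[-0.04,-0.01,2],0],[30,[-0.04,-0.01,3],0],[30,[-0.04,-0.01,3.8],0]]'
$J '[[30,[0,0,0],0],[30,[0,0,0],0],[12,[0,0,0],0],[12,[0,0,0],0],[12,[0,0,0],0]]' 60
$J '[[12,[0,0,0],0],[12,[0,0,-0.5],0],[12,[0,0,-1.0],0],[12,[0,0,-1.4],0],[12,[0,0,-1.4],0]]'
$J '[[12,[0,0.3,0],0],[12,[0.05,0.6,0],0],[12,[0.05,0.76,0],0],[12,[0.05,0.76,0],0],[12,[0.05,0.76,0],0]]'
$J '[[12,[0,0,0],0],[12,[0,0,0],0],[12,[0,0,0],0],[12,[0,0,0],0],[12,[0,0,0],0]]'
python3 - <<'E'
from h import *
go(.5411,.0075,.050,TY)
E
```

```text
time: 61.13
eef_pos: [0.5177, 0.0033, 0.0454]
eef_rot: [-0.0, 0.68, 0.733, -0.0]
contact_force: [-0.3, -0.2, 0.3]
width: 0.0298
finger_force: 0.0
time: 61.55
eef_pos: [0.5189, 0.0036, 0.0484]
eef_rot: [0.001, 0.681, 0.733, 0.001]
contact_force: [-0.5, -0.5, -4.3]
width: 0.0152
finger_force: 61.2
time: 61.97
eef_pos: [0.5197, 0.0036, 0.0915]
eef_rot: [0.002, 0.681, 0.733, 0.002]
contact_force: [-0.8, -0.2, -3.7]
width: 0.0155
finger_force: 61.3
time: 62.38
eef_pos: [0.541, 0.007, 0.0884]
eef_rot: [-0.0, 0.68, 0.733, -0.0]
contact_force: [0.5, 0.1, -4.5]
width: 0.0151
finger_force: 61.2
time: 62.8
eef_pos: [0.5405, 0.0068, 0.0891]
eef_rot: [-0.0, 0.68, 0.733, -0.0]
contact_force: [0.1, -0.0, -3.2]
width: 0.0153
finger_force: 61.2
shift [0.023 0.022 1.303] turn 0.01 alt -35.99 yaw 4.25 q7 -0.42 tcp [0.5405 0.0068 0.0891] w 0.0153 tilt 0.02 t 62.8
```

```bash
J="python3 -m jog"
$J '[[12,[0,0.02,0.25],0],[12,[0,0.02,0.5],0],[12,[0,0.02,0.75],0],[12,[0,0.02,0.95],0],[12,[0,0.02,1.05],0]]'
$J '[[12,[0,0,0.06],0],[12,[0,0,0.12],0],[12,[0,0,0.18],0],[12,[0,0,0.24],0],[12,[0,0,0.28],0]]'
python3 - <<'E'
from h import *
go(.5411,.0075,.048,TY)
E
```

```text
time: 63.22
eef_pos: [0.5405, 0.0068, 0.0562]
eef_rot: [-0.001, 0.68, 0.733, -0.001]
contact_force: [0.1, -0.2, -3.0]
width: 0.0151
finger_force: 61.2
time: 63.63
eef_pos: [0.5415, 0.0069, 0.0492]
eef_rot: [0.0, 0.68, 0.733, 0.0]
contact_force: [0.2, 0.6, -3.0]
width: 0.0155
finger_force: 61.2
shift [ 0.023 -0.012  0.04 ] turn 0.01 alt -35.99 yaw 4.25 q7 -0.46 tcp [0.5415 0.0069 0.0492] w 0.0155 tilt 0.02 t 63.6
```

Lower a little, release, rise well clear and check.

```bash
J="python3 -m jog"
$J '[[12,[0,0,0.03],0],[12,[0,0,0.03],0],[30,[0,0,0.03],0],[30,[0,0,0.03],0],[30,[0,0,0.03],0]]'
$J '[[30,[0,0,-0.8],0],[30,[0,0,-1.8],0],[30,[0,0,-3],0],[30,[0,0,-4.2],0],[30,[0,0,-5],0]]'
$J '[[30,[-0.5,1.2,0],0],[30,[-1,1.5,0],0],[30,[-1,1.5,0],0],[30,[-1,1.5,0],0],[30,[-1,1.5,0],0]]'
python3 - <<'E'
from h import *
s=snap('wrist','w9');B=[b for b in blobs(s,.061,.072,(.5,.7,-.1,.12),40)]
N=np.array([nest(k,.046) for k in range(6)]);C=np.array([b[2] for b in B])/1000
for b,c in zip(B,C):
    d=np.hypot(*(N-c).T);print(b[1][2],c,b[3],b[4],'nest',d.argmin(),'err',d.min().round(4),'hub',np.hypot(*(c-HUB)).round(4),'nb',np.sort(np.hypot(*(C-c).T))[1:3].round(4))
print([b for b in blobs(s,.029,.039,(.5,.7,-.1,.12),200)],C.mean(0))
E
```

```text
time: 64.05
eef_pos: [0.542, 0.007, 0.0488]
eef_rot: [0.0, 0.68, 0.733, 0.0]
contact_force: [-0.3, -1.1, -0.2]
width: 0.0299
finger_force: 0.0
time: 64.47
eef_pos: [0.5426, 0.0072, 0.2018]
eef_rot: [0.001, 0.68, 0.733, 0.002]
contact_force: [-0.1, -1.0, 0.6]
width: 0.0298
finger_force: 0.0
time: 64.88
eef_pos: [0.5874, -0.0193, 0.198]
eef_rot: [-0.001, 0.68, 0.733, -0.0]
contact_force: [0.0, -0.4, 0.5]
width: 0.03
finger_force: 0.0
0.0669 [0.5622 0.0491] [16.5 18.4] 2.6 nest 2 err 0.0009 hub 0.046 nb [0.0462 0.0484]
0.067 [0.6105 0.0527] [16.7 18.3] 5.9 nest 1 err 0.0017 hub 0.0465 nb [0.0459 0.0484]
0.0668 [0.5417 0.0077] [18.4 17.3] 88.6 nest 3 err 0.0013 hub 0.0473 nb [0.0462 0.0467]
0.0668 [0.636  0.0145] [17. 19.] 62.2 nest 0 err 0.0014 hub 0.0473 nb [0.0459 0.0459]
0.0667 [ 0.5681 -0.0308] [16.1 18.8] 3.3 nest 4 err 0.0012 hub 0.0472 nb [0.0467 0.0491]
0.0667 [ 0.6171 -0.0273] [16.3 18.4] 3.9 nest 5 err 0.0026 hub 0.0481 nb [0.0459 0.0491]
[(np.int32(10324), array([0.5886, 0.0159, 0.0331]), array([588.8,  10.5]), array([141.5, 133.2]), 4.2)] [0.58926667 0.01098333]
```

View pics/w9.png

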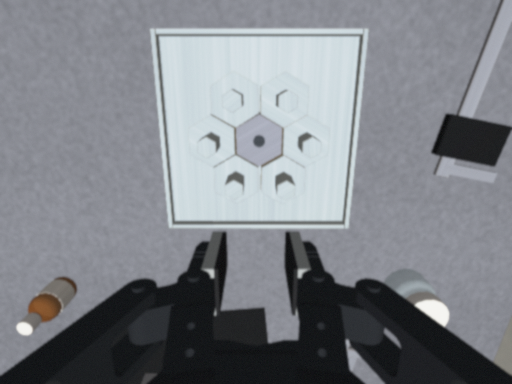

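```bash
python3 -c "
from plant import ctrl
print(ctrl.finish_job())"
```

```text
the job is handed in; nothing more can be done
None
```

I handed the job in at about 65 s of the 210 s allowed. The bar and pot are on the mat, all six hex blocks stand close-packed round the centre block (one was knocked aside mid-run and reset), and the bottle is still standing; by my last camera measurement everything is within limits, tightest on one block about 2 mm off the centre block (limit 3.5 mm), but no verdict came back.

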